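# Stack a filter core and lock its cap

### The arm

A 6-joint arm with a two-finger parallel gripper is mounted at the origin on the work surface. World frame = base frame: x ahead of the robot, y to its left, z up, the work surface at z = 0. Lengths are in m, angles in rad, forces in N, time in s.
With the tool pointing down it reaches from about 0.25 to 0.725 m from the base axis. Payload 4 kg.
Tool frame: the origin (TCP) lies midway between the tips of the shut fingers; the grasp point (between the pads) lies 19 mm behind it (bot.grasp_offset is the distance from the TCP to the grasp point, in m); z points along the fingers, y is the direction in which the jaws open and shut (so a half turn about z gives the same grasp; the last joint's range is limited). The gripper opens to 85 mm and grips with 20 to 120 N. Pads are 22 mm wide; open, the fingers measure 114 mm over their backs; the gripper's body (76 mm by 85 mm) begins 54 mm behind the grasp point. The pads swing forward as they close: fully open they stand 13 mm farther back than shut.
Start: joints at [1.176, 0.241, 0.005, 1.335, 0, 1.571], TCP at [0.192, 0.462, 0.231] pointing down, gripper open.
Joint ranges: [-2.72, 2.72], [-1.05, 1.87], [-1.09, 1.28], [-1.99, 2.15], [-1.42, 1.44], [-3.14, 3.14]. Speed limits (rad/s): [2.79, 2.79, 3.14, 3.14, 3.14, 3.14].

### API

Orientations are given as a unit quaternion [x, y, z, w].
In Python, from workcell import sensors, optics, bot gives the robot as it stands.
- The arm moves only by the tool apply_moves, never from a script. Its argument "plan" is one flat list of numbers, 6 for each row, row after row: the shift along the tool's x, y, z in m, then the turn, a rotation vector about the tool's x, y, z in rad. In form: [tx, ty, tz, ax, ay, az, tx, ty, tz, ax, ay, az, ...]. A call has 1 to 12 rows; each row is the pose to reach, as a shift and turn from the pose commanded when the call began, along the tool's axes at that moment; what a row does not reach only later rows make up. A row lasts 1/12 s, in which the tool goes at most 41.7 mm and 7.16 degrees, less where a joint would pass 70% of its speed; a pose out of reach is approached as far as the arm can. A call with a gripper value outside its range is refused whole. "grip" is the finger opening in m, from 0 to 0.0854, set as the call begins (left out, the last holds). The fingers move at their own pace and stop on an object; the grip force is fixed at half the most. Time passes only in rows, so rows that repeat a pose let the fingers close. It gives the time, the measured TCP pose, the force and the opening at its end, in the units of the state.
- sensors.get_obs(): the state, without advancing time (a new reading comes with each control period).
- optics.camera(name): name is "scene" or "top" or "wrist"; returns a dict with "pixels" (420x560x3 uint8, red, green, blue), "fx", "fy", "cx", "cy" (pixels), "k1" (the pictures are not rectified: a ray, as slopes to the right and down, at radius r is drawn at 1 + k1 r^2 times it, then the intrinsics apply), "pose" (4x4, takes a point from camera to world coordinates); the wrist camera has in their place "tool_from_camera" (4x4, takes a point from camera to tool coordinates, whose origin is the TCP and whose axes are the flange's). Camera axes: x right, y up, looking along -z (the intrinsics and any distortion apply to the point x, -y, -z); pixel columns grow to the right and rows downward; lengths in m; the calibration is good to about 2 mm. A picture is of the moment at which its call begins: read the wrist's pose just before it. There is no depth.
- bot.job_done(): hands the job in, once; it reports no verdict.
The state is a dict: "clock": time; "joint_pos": joint angles; "joint_vel": joint speeds; "tau": joint torques, N m; "eef_pos": TCP position; "tool_rot": TCP orientation; "ft_force": force on the tool from outside, world axes, zero at the start; "ft_torque": the same for the moment, N m; "grip_width": finger opening in m.
Only numpy, scipy, OpenCV 4.12 (cv2) and the standard library are available. Lean on these libraries where they do the work, as an engineer would, in place of code of your own. Each camera call takes 0.05 s, during which the arm holds its last target.

### The job

Build up the filter core on the bench mount: slide the flanged support ring down the post, flange down, until it sits on the spring seat, then the plain spacer ring on top of it, and last the cap with the grip bar. Feel for the angle at which the cap's hidden crossbar drops into the slotted end of the post, push the cap down against the spring and turn it about an eighth of a turn, so that it stays locked down, holding the stack squeezed, when you let go. Be gentle: never force a part against the mount (40 N is too much), and leave the wrench, the jar and the wheel trim alone.

Things in the scene. Friction and masses are not known exactly. Their poses are not given: they have to be found in the camera images.
- mount: Fixed bench mount of bare metal: square base 96 x 96 mm, 22 mm high, a screw head at each corner; a hollow post of 32 mm diameter rises from its centre to 90 mm above the table. Origin: centre of the base's underside, on the table; z up along the post, x and y along the base's sides. Base and post do not move or turn under the forces of the job.
- post_top (a point): Centre of the post's top end, 90 mm above the table. The rim tapers from 32 mm (5 mm down) to 29 mm across. The end is a plate 6 mm thick with a plus-shaped opening: two crossed slots, each 9 mm wide, 25 mm long. The post is set at an odd angle about its axis: the slots are NOT along this reading's or the mount's axes, so look or feel for them (they repeat every 90 degrees).
- post_hollow (a point): Point on the post's axis 78 mm above the table, in the hollow under the 6 mm end plate (28 mm bore, dark floor at 72 mm, up to 84 mm above the table), where the cap's crossbar can turn freely and is caught under the plate.
- seat (a joint): Steel spring seat, 58 mm disc round the post, flat top 36 mm above the table when unloaded. Value: how far it is pushed down, 0 m unloaded, at most 0.008 m, where it is solid. The spring carries 4.8 N before it moves, then 1.2 N more per mm (about 11 N at 5 mm, 14.4 N at 8 mm). The two rings alone do not move it.
- support_center (a point): Flanged support ring, bare aluminium, loose, flange down: flange 64 mm diameter, 6 mm thick, with a circle of small dark holes; above it a hub of 46 mm diameter; 22 mm high over all; 34.4 mm bore right through. Point on its axis half-way up, 11 mm above its underside; z up. Pick it up by the hub. It goes on first, flange down.
- spacer_center (a point): Plain spacer ring, bare aluminium, loose: 44 mm outer diameter, 20 mm high, 34.4 mm bore right through. Point on its axis half-way up, 10 mm above its underside; z up. It goes on second, on top of the support's hub (58 mm above the table).
- cap_center (a point): Cap, steel, loose: an upturned cup, 44 mm outer diameter, with a grip bar on top, 48 mm high over all. The skirt (34.4 mm bore) goes over the post and its rim bears on the spacer. Point on the axis half-way up, 24 mm above the rim; z up, x along the grip bar. With both rings on, the rim meets the spacer 78 mm above the table; the seat goes solid with the rim at 70 mm.
- cap_grip (a point): Centre of the cap's dark grip bar, 37 mm above the cap's rim: the bar is 40 mm long (along the cap's x), 20 mm wide, and stands from 26 mm (the cup's closed top) to 48 mm above the rim. Grip it across its width.
- cap_bar (a point): Centre of the crossbar hidden in the cap, 8 mm above the rim, hung on a 7 mm stem: 21 mm long, parallel to the grip bar, 5.5 mm wide, 6 mm high. Across the slots it rests on the post's end (rim 85 mm above the table); within about 8 degrees of a slot it passes. Below rim height 73 mm it is under the plate: turned 45 degrees either way it is caught there; at 90 degrees it meets the next slot.
- wrench_grip (a point): Bystander: open-ended wrench about 160 mm long lying on the table; point in its handle.
- jar: Bystander: small glass jar with a metal lid, 50 mm diameter, 60 mm high; origin at the centre of its underside.
- trim: Bystander: shallow round metal wheel trim, 120 mm diameter, 22 mm high; origin at the centre of its underside.
Mind the look-alikes: they are no part of the job. What is shaped like the part that bears cap_center but purple or red is not meant.

How it is judged:
By the outcome, as a careful person would: the job done as asked, in the order asked, and still so for the second after the job is handed in, with the robot touching nothing.
It also fails if it takes over 72 s, if anything falls off the work surface, if the arm or the gripper's body presses on something with over 40 N, if the wrist force passes 120 N, or if a joint passes its speed limit or range.

## Working session

There is one attempt and no reset: what is moved stays moved. The work goes in short steps, Python scripts to look and compute and a tool call to move; the robot and the scene stay as the last step left them, time stands still between calls to the robot, and variables do not carry over. Pictures are saved under pics/ and viewed, and the job is handed in when it is done.

Besides the shell and the picture viewer there is one more tool, called after "Call:" in YAML: its name, and indented under it one key for each argument. apply_moves: Moves the arm, as the interface text tells. Its arguments: {"type":"object","properties":{"plan":{"type":"array","items":{"type":"number"}},"grip":{"type":"number"}},"required":["plan"]}

```bash
ls; mkdir -p pics; python3 - <<'E'
from workcell import sensors, optics, bot
import cv2,numpy as np
o=sensors.get_obs(); print({k:np.round(v,4).tolist() for k,v in o.items()}); print(bot.grasp_offset)
for n in ["scene","top","wrist"]:
    c=optics.camera(n); cv2.imwrite(f"pics/{n}0.png",c["pixels"][:,:,::-1])
    np.save(f"{n}0.npy",c,allow_pickle=True)
    print(n,{k:np.round(v,4).tolist() for k,v in c.items() if k!="pixels"})
E
```

```text
pics
{'clock': 0.0, 'joint_pos': [1.176, 0.2414, 0.0037, 1.3352, 0.0, 1.5708], 'joint_vel': [0.0, 0.0001, -0.0004, -0.0004, 0.0006, 0.0], 'tau': [0.0007, -37.232, 25.2406, 0.017, 0.0001, -0.0], 'eef_pos': [0.1921, 0.461, 0.2304], 'tool_rot': [0.1961, 0.9806, -0.001, -0.0002], 'ft_force': [-0.5701, -0.8783, 0.2418], 'ft_torque': [0.0401, 0.0538, 0.0049], 'grip_width': 0.0853}
0.0187
scene {'fx': 459.3321, 'fy': 459.3321, 'cx': 276.2883, 'cy': 204.6175, 'k1': 0.05, 'pose': [[0.8477, -0.4076, 0.3396, 0.9109], [0.5304, 0.6587, -0.5336, -0.456], [-0.0062, 0.6325, 0.7745, 0.7697], [0.0, 0.0, 0.0, 1.0]]}
top {'fx': 459.3545, 'fy': 459.3545, 'cx': 283.4066, 'cy': 203.8708, 'k1': -0.0912, 'pose': [[-0.0293, 0.9936, -0.1087, 0.5019], [-0.9996, -0.0297, -0.0016, 0.0113], [-0.0048, 0.1087, 0.9941, 1.2267], [0.0, 0.0, 0.0, 1.0]]}
wrist {'fx': 326.638, 'fy': 326.638, 'cx': 278.3466, 'cy': 213.6226, 'k1': 0.0067, 'tool_from_camera': [[0.0013, 0.9634, 0.2681, 0.0679], [1.0, -0.001, -0.0013, 0.0004], [-0.001, 0.2681, -0.9634, -0.1428], [0.0, 0.0, 0.0, 1.0]]}
```

View pics/top0.png

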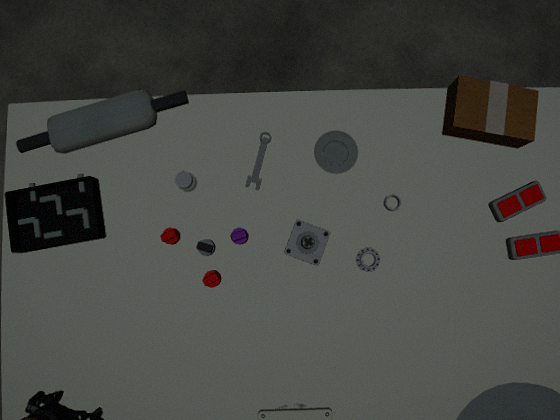

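View pics/scene0.png

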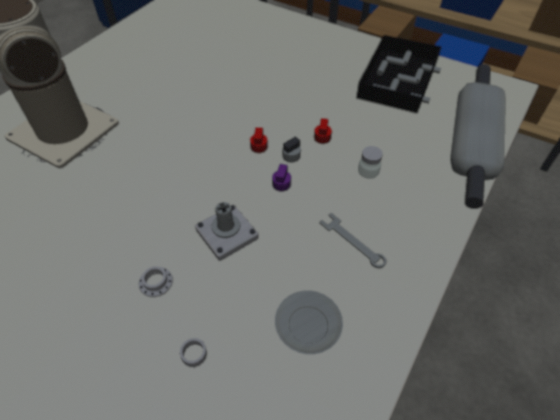

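View pics/wrist0.png

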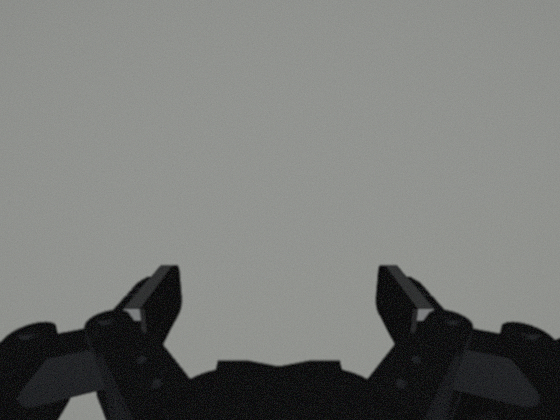

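Candidates for the cap (top view): grey with dark bar at (206,247), red at (171,236) and (212,279), purple at (239,236). The grey steel one fits, because the red and purple ones are excluded. I'll check it in a crop.

```bash
cat > h.py <<'E'
import numpy as np,cv2
from scipy.spatial.transform import Rotation as R
from workcell import sensors, optics, bot
def ray(c,u,v,pose):
    x=(np.asarray(u,float)-c["cx"])/c["fx"]; y=(np.asarray(v,float)-c["cy"])/c["fy"]
    xd,yd=x,y
    for _ in range(20):
        s=1+c["k1"]*(x*x+y*y); x=xd/s; y=yd/s
    d=pose[:3,:3]@np.array([x,-y,-1.]); return pose[:3,3],d
def at_z(c,u,v,z,pose=None):
    p=c["pose"] if pose is None else pose
    o,d=ray(c,u,v,p); return o+d*(z-o[2])/d[2]
def proj(c,P,pose=None):
    p=c["pose"] if pose is None else pose
    q=p[:3,:3].T@(np.asarray(P,float)-p[:3,3]); x=q[0]/-q[2]; y=-q[1]/-q[2]
    s=1+c["k1"]*(x*x+y*y); return np.array([c["cx"]+c["fx"]*x*s, c["cy"]+c["fy"]*y*s])
def wpose(c,o):
    T=np.eye(4);T[:3,:3]=R.from_quat(o["tool_rot"]).as_matrix();T[:3,3]=o["eef_pos"]
    return T@c["tool_from_camera"]
def snap(name,tag):
    o=sensors.get_obs(); c=optics.camera(name)
    cv2.imwrite(f"pics/{tag}.png",c["pixels"][:,:,::-1])
    c["P"]=wpose(c,o) if name=="wrist" else c["pose"]
    c["obs"]=o; np.save(tag+".npy",c,allow_pickle=True); return c
def load(t): return np.load(t+".npy",allow_pickle=True).item()
E
python3 - <<'E'
from h import *
t=load("top0");im=t["pixels"][:,:,::-1]
s=load("scene0");ims=s["pixels"][:,:,::-1]
def crop(im,x,y,w,h,k): return cv2.resize(im[y:y+h,x:x+w],None,fx=k,fy=k,interpolation=cv2.INTER_CUBIC)
a=crop(im,150,180,130,110,6); 
cv2.imwrite("pics/c1.png",cv2.convertScaleAbs(a,alpha=1.6))
cv2.imwrite("pics/c2.png",cv2.convertScaleAbs(crop(im,280,180,130,100,6),alpha=1.6))
cv2.imwrite("pics/c3.png",cv2.convertScaleAbs(crop(ims,190,110,160,145,4),alpha=1.6))
for n,u,v,z in [("sup",368,260,.011),("spc",392,202,.02),("mount",307,242,.085),("cap",206,247,.048)]: print(n,at_z(t,u,v,z).round(4))
E
```

```text
sup [ 0.4795 -0.2053  0.011 ]
spc [ 0.6303 -0.275   0.02  ]
mount [ 0.53   -0.0425  0.085 ]
cap [0.5255 0.215  0.048 ]
```

View pics/c1.png

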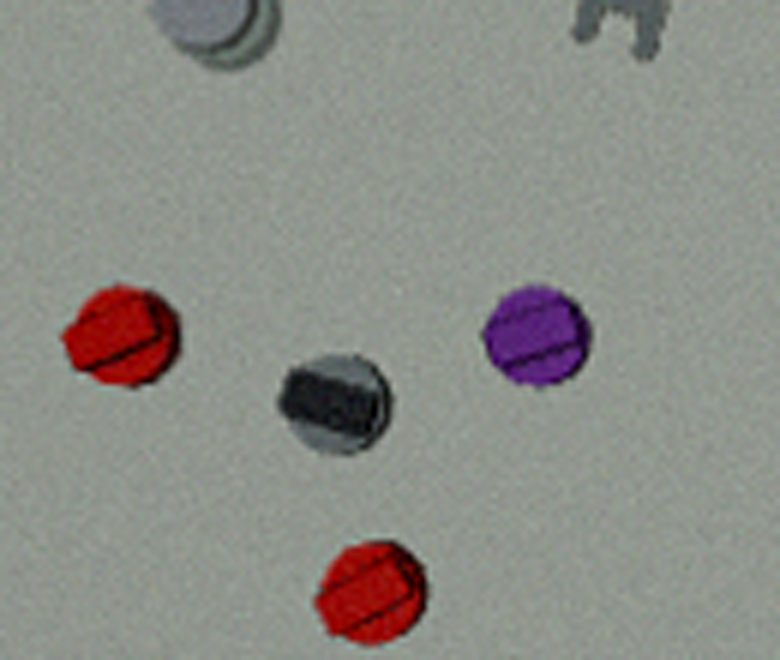

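View pics/c2.png

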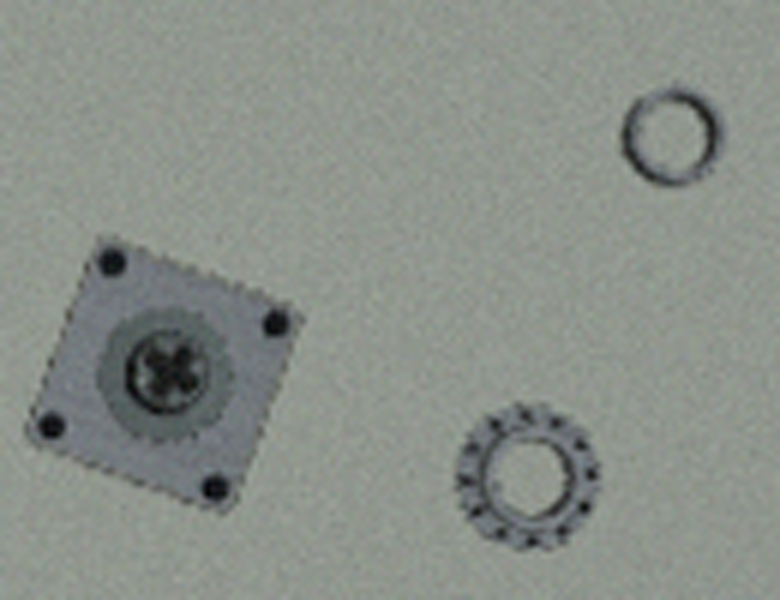

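View pics/c3.png

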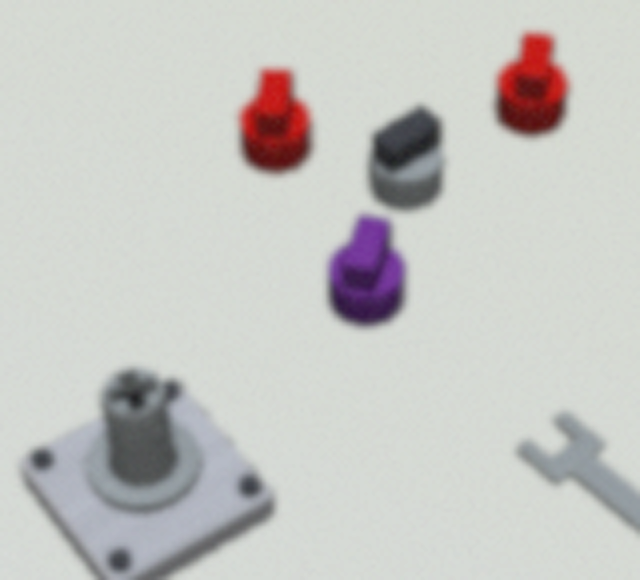

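The grey cap with the dark bar at top pixel (206,247) is the one meant. The support is at (368,260), the spacer at (392,202) and the mount at (307,242), with an X-shaped slot. Next I'll move over the support.

```bash
cat >> h.py <<'E'
def goto(x,y,z,yawdeg):
    o=sensors.get_obs(); r=R.from_quat(o["tool_rot"]); a=np.radians(yawdeg)
    X=np.array([np.cos(a),np.sin(a),0]);Z=np.array([0,0,-1.]);Y=np.cross(Z,X)
    rt=R.from_matrix(np.stack([X,Y,Z],1))
    sh=r.inv().apply(np.array([x,y,z])-o["eef_pos"]); rv=(r.inv()*rt).as_rotvec()
    print("t",round(float(o["clock"]),2),"shift",sh.round(4).tolist(),"rot",rv.round(4).tolist()," |s|",np.linalg.norm(sh).round(3),"deg",np.degrees(np.linalg.norm(rv)).round(1))
def st():
    o=sensors.get_obs(); print({k:np.round(o[k],4).tolist() for k in ["clock","eef_pos","ft_force","ft_torque","grip_width","joint_pos"]})
    m=R.from_quat(o["tool_rot"]).as_matrix(); print("yaw",np.degrees(np.arctan2(m[1,0],m[0,0])).round(2),"zaxis",m[:,2].round(4))
E
python3 -c "
from h import *
goto(.4795,-.2053,.14,80)"
```

```text
t 0.15 shift [-0.5216, -0.5044, 0.0914] rot [-0.0014, 0.0011, 1.3505]  |s| 0.731 deg 77.4
```

Call:
apply_moves:
  plan: [-0.522,-0.504,0.091,0,0,1.35,-0.522,-0.504,0.091,0,0,1.35,-0.522,-0.504,0.091,0,0,1.35,-0.522,-0.504,0.091,0,0,1.35,-0.522,-0.504,0.091,0,0,1.35,-0.522,-0.504,0.091,0,0,1.35,-0.522,-0.504,0.091,0,0,1.35,-0.522,-0.504,0.091,0,0,1.35,-0.522,-0.504,0.091,0,0,1.35,-0.522,-0.504,0.091,0,0,1.35,-0.522,-0.504,0.091,0,0,1.35,-0.522,-0.504,0.091,0,0,1.35]
  grip: 0.062

```text
clock: 1.15
eef_pos: [0.3894, 0.0041, 0.1689]
tool_rot: [0.767, 0.642, 0.0, 0.0]
ft_force: [0.7, 0.8, 0.3]
grip_width: 0.0621
```

```bash
python3 -c "
from h import *
st();goto(.4795,-.2053,.14,80)"
```

```text
{'clock': 1.15, 'eef_pos': [0.3894, 0.0041, 0.1689], 'ft_force': [0.7445, 0.7683, 0.3265], 'ft_torque': [0.0415, -0.044, -0.0136], 'grip_width': 0.0621, 'joint_pos': [0.0103, 0.064, -0.3751, 1.1313, 0.0001, 1.7587]}
yaw 79.82 zaxis [ 4.e-04  1.e-04 -1.e+00]
t 1.15 shift [-0.1902, 0.1257, 0.0289] rot [0.0004, -0.0002, -0.0031]  |s| 0.23 deg 0.2
```

Call:
apply_moves:
  plan: [-0.19,0.126,0.029,0,0,0,-0.19,0.126,0.029,0,0,0,-0.19,0.126,0.029,0,0,0,-0.19,0.126,0.029,0,0,0,-0.19,0.126,0.029,0,0,0,-0.19,0.126,0.029,0,0,0,-0.19,0.126,0.029,0,0,0,-0.19,0.126,0.029,0,0,0]

```text
clock: 1.82
eef_pos: [0.48, -0.2036, 0.1391]
tool_rot: [0.767, 0.642, -0.0, -0.001]
ft_force: [-0.7, 1.0, 0.6]
grip_width: 0.0621
```

```bash
python3 -c "
from h import *
st();c=snap('wrist','w1')
print(proj(c,[.4795,-.2053,.022],c['P']))"
```

```text
{'clock': 1.8167, 'eef_pos': [0.48, -0.2036, 0.1391], 'ft_force': [-0.729, 1.0377, 0.5773], 'ft_torque': [0.0218, 0.0199, -0.0006], 'grip_width': 0.0621, 'joint_pos': [-0.4014, 0.3423, -0.1031, 1.1275, 0.0003, 1.3458]}
yaw 79.9 zaxis [-0.0018  0.0011 -1.    ]
[278.1999793  211.39026857]
```

View pics/w1.png

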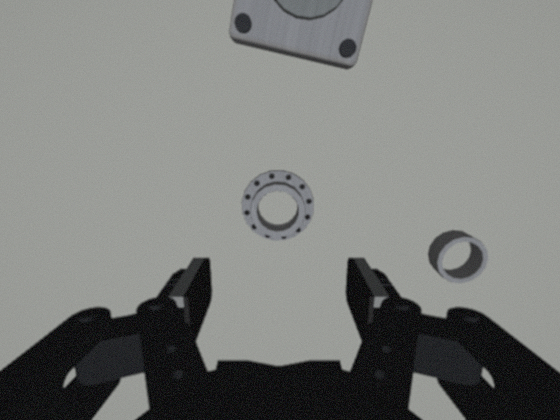

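The wrist view shows the support at about (278,207) and the spacer at (458,258). I'll zoom in and overlay the model circles to refine the positions.

```bash
cat >> h.py <<'E'
def overlay(c,circles,box,k,out,alpha=1.5):
    # circles: (x,y,z,r,color)
    x0,y0,w,h=box; im=cv2.convertScaleAbs(cv2.resize(c["pixels"][y0:y0+h,x0:x0+w,::-1],None,fx=k,fy=k,interpolation=cv2.INTER_CUBIC),alpha=alpha)
    for (x,y,z,r,col) in circles:
        p=np.array([(proj(c,[x+r*np.cos(a),y+r*np.sin(a),z],c["P"])-[x0,y0]+.5)*k-.5 for a in np.linspace(0,2*np.pi,60)])
        cv2.polylines(im,[np.round(p).astype(int)],True,col,1)
    cv2.imwrite(f"pics/{out}.png",im)
E
python3 - <<'E'
from h import *
c=load("w1")
x,y=.4795,-.2053
overlay(c,[(x,y,.006,.032,(0,255,0)),(x,y,.022,.023,(0,0,255)),(x,y,.022,.0172,(255,0,0))],(218,150,120,110),6,"o1")
E
```

```text
(no output)
```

View pics/o1.png

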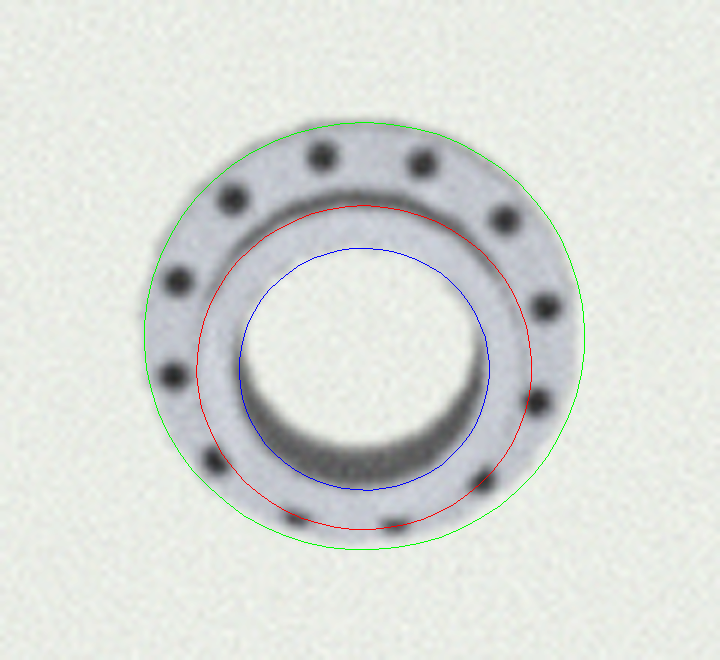

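```bash
python3 -c "
from h import *
goto(.4787,-.2049,.0068,80)"
```

```text
t 1.87 shift [-0.0025, -0.0002, 0.1326] rot [-0.0021, -0.0008, -0.0003]  |s| 0.133 deg 0.1
```

Call:
apply_moves:
  plan: [-0.0015,0,0.04,-0.002,-0.001,0,-0.002,0,0.075,-0.002,-0.001,0,-0.0022,0,0.105,-0.002,-0.001,0,-0.0022,0,0.125,-0.002,-0.001,0,-0.0022,0,0.1325,-0.002,-0.001,0,-0.0022,0,0.1325,-0.002,-0.001,0,-0.0022,0,0.1325,-0.002,-0.001,0]

```text
clock: 2.45
eef_pos: [0.4804, -0.2042, 0.0084]
tool_rot: [0.765, 0.644, 0.0, 0.001]
ft_force: [0.2, -0.6, -0.6]
grip_width: 0.062
```

```bash
python3 -c "
from h import *
st();c=snap('wrist','w2')"
```

```text
{'clock': 2.45, 'eef_pos': [0.4804, -0.2042, 0.0084], 'ft_force': [0.1562, -0.6437, -0.6457], 'ft_torque': [0.0038, -0.0085, -0.0304], 'grip_width': 0.062, 'joint_pos': [-0.4017, 0.4876, -0.2701, 0.8104, -0.0004, 1.3417]}
yaw 80.11 zaxis [ 0.0023 -0.0015 -1.    ]
```

View pics/w2.png

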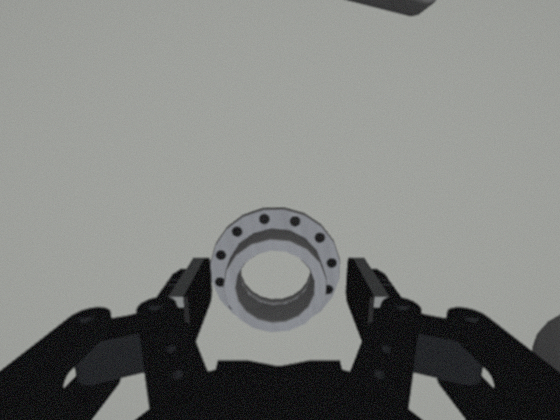

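The hub (centre about (276,270)) is between the pads at cols 209 and 347. I'll check the along-pad offset and then close.

```bash
python3 - <<'E'
from h import *
st(); c=load("w2")
for x,y in [(.4804,-.2042),(.4787,-.2049)]:
  overlay(c,[(x,y,.006,.032,(0,255,0)),(x,y,.022,.023,(0,0,255)),(x,y,.022,.0172,(255,0,0))],(200,190,160,150),5,"o2_%d"%(x*1e4))
E
```

```text
{'clock': 2.5, 'eef_pos': [0.4812, -0.2048, 0.0092], 'ft_force': [-0.3104, -0.4152, -0.2753], 'ft_torque': [-0.0762, -0.0437, 0.0292], 'grip_width': 0.0619, 'joint_pos': [-0.4021, 0.4868, -0.269, 0.8103, -0.0005, 1.3417]}
yaw 80.09 zaxis [ 0.0042 -0.0023 -1.    ]
```

View pics/o2_4787.png

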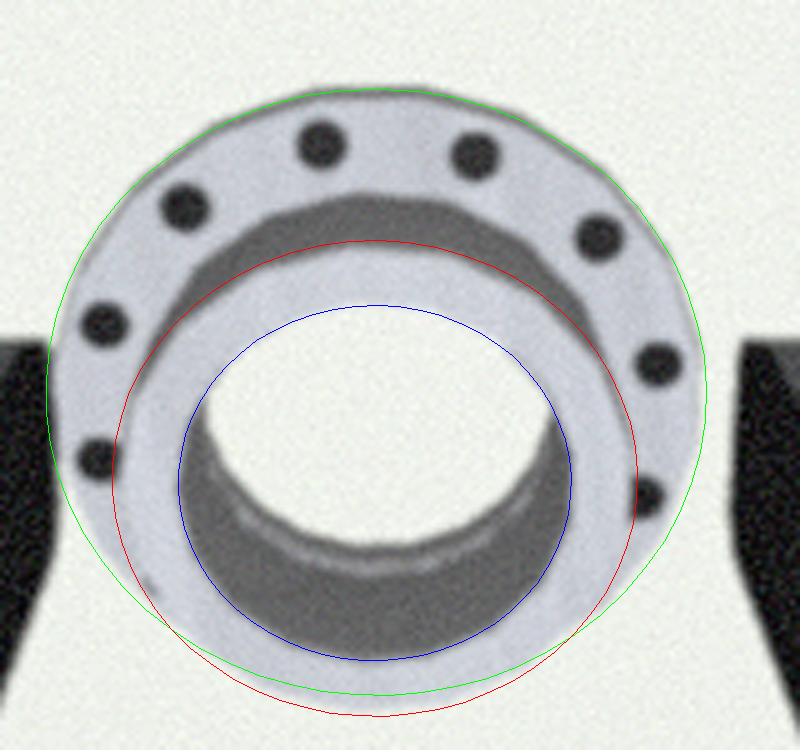

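Call:
apply_moves:
  plan: [-0.0005,-0.002,0.001,0,0,0,-0.0005,-0.002,0.001,0,0,0,-0.0005,-0.002,0.001,0,0,0,-0.0005,-0.002,0.001,0,0,0,-0.0005,-0.002,0.001,0,0,0,-0.0005,-0.002,0.001,0,0,0]
  grip: 0.035

```text
clock: 3.0
eef_pos: [0.4793, -0.2055, 0.009]
tool_rot: [0.766, 0.643, 0.001, 0.003]
ft_force: [-0.5, 2.1, 7.3]
grip_width: 0.0436
```

```bash
python3 - <<'E'
from h import *
st();c=snap('wrist','w3')
# held ring centre from circle (assume known heights)
st()
o=c["obs"];
overlay(c,[(o["eef_pos"][0],o["eef_pos"][1],.006,.032,(0,255,0)),(o["eef_pos"][0],o["eef_pos"][1],.022,.0172,(255,0,0))],(200,190,160,150),5,"o3")
# mount location refine from top
t=load("top0");t["P"]=t["pose"]
x,y=.53,-.0425
overlay(t,[(x,y,.09,.0145,(0,0,255)),(x,y,.085,.016,(255,0,0)),(x,y,.036,.029,(0,255,0))],(280,215,55,55),14,"o4")
E
```

```text
{'clock': 3.0, 'eef_pos': [0.4793, -0.2055, 0.009], 'ft_force': [-0.5091, 2.1406, 7.3281], 'ft_torque': [0.2477, 0.3568, 0.0597], 'grip_width': 0.0436, 'joint_pos': [-0.405, 0.4839, -0.2747, 0.8062, -0.0002, 1.3396]}
yaw 80.04 zaxis [ 0.0054 -0.0025 -1.    ]
{'clock': 3.05, 'eef_pos': [0.4793, -0.2056, 0.009], 'ft_force': [-1.7963, 2.0758, 7.4957], 'ft_torque': [0.2268, 0.2787, 0.1304], 'grip_width': 0.0429, 'joint_pos': [-0.4051, 0.484, -0.2747, 0.8062, -0.0002, 1.3395]}
yaw 80.04 zaxis [ 0.0054 -0.0025 -1.    ]
```

View pics/o3.png

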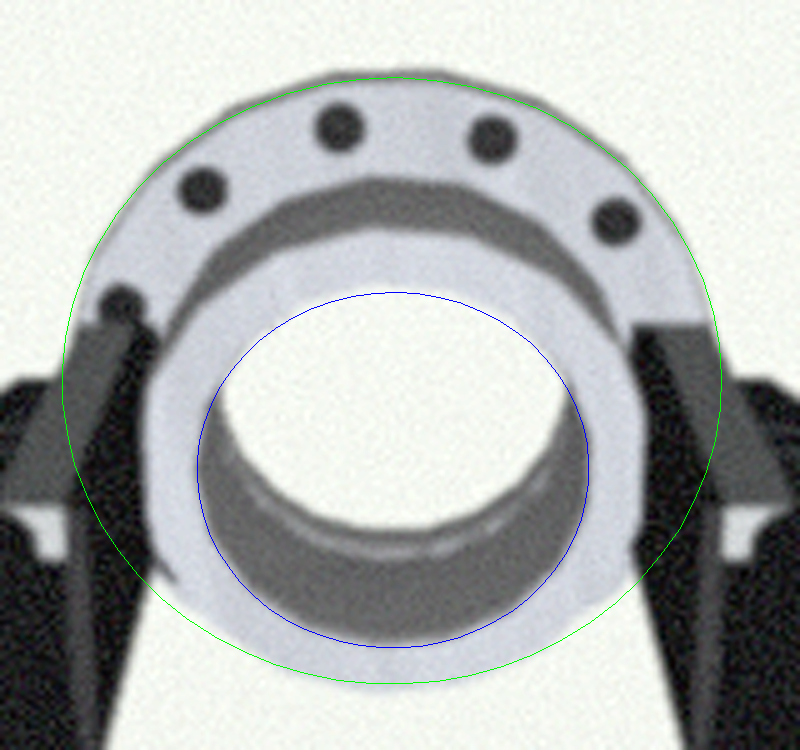

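View pics/o4.png

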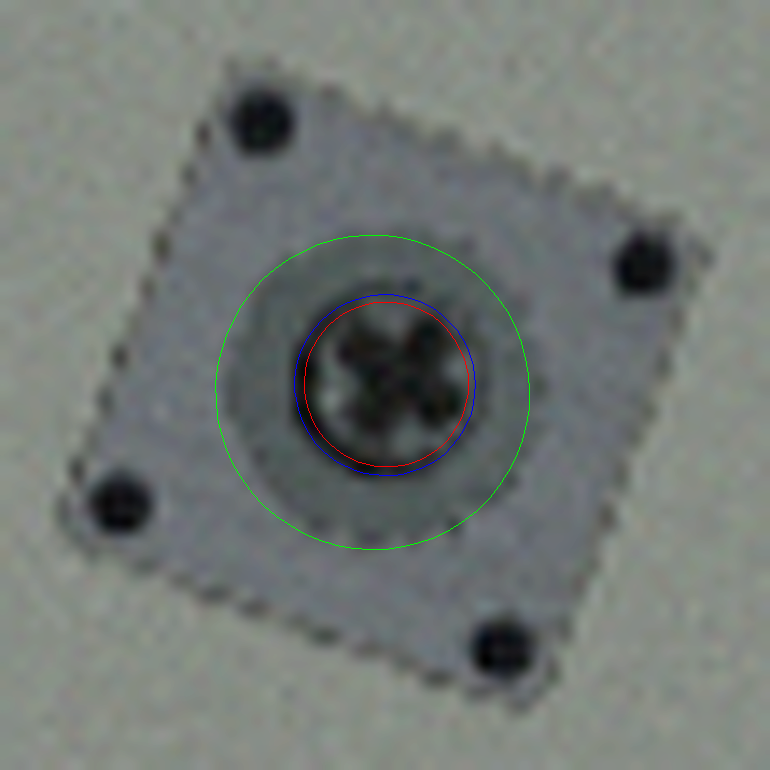

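```bash
python3 -c "
from h import *
goto(.53,-.13,.165,80)"
```

```text
t 3.05 shift [0.0829, 0.0378, -0.1559] rot [0.0058, 0.0015, 0.0007]  |s| 0.181 deg 0.3
```

Call:
apply_moves:
  plan: [0,0,-0.015,0.003,0.001,0,0,0,-0.05,0.005,0.001,0,0,0,-0.09,0.005,0.001,0,0.02,0.01,-0.125,0.005,0.001,0,0.05,0.025,-0.15,0.005,0.001,0,0.083,0.038,-0.156,0.005,0.001,0,0.083,0.038,-0.156,0.005,0.001,0,0.083,0.038,-0.156,0.005,0.001,0,0.083,0.038,-0.156,0.005,0.001,0]

```text
clock: 3.8
eef_pos: [0.529, -0.1295, 0.1628]
tool_rot: [0.766, 0.643, -0.001, -0.001]
ft_force: [-0.7, -0.0, -0.9]
grip_width: 0.0439
```

```bash
python3 - <<'E'
from h import *
st();c=snap('wrist','w4');st()
E
```

```text
{'clock': 3.8, 'eef_pos': [0.529, -0.1295, 0.1628], 'ft_force': [-0.6789, -0.0269, -0.9186], 'ft_torque': [-0.0028, 0.0677, 0.0562], 'grip_width': 0.0439, 'joint_pos': [-0.2398, 0.3687, 0.0012, 1.2064, -0.0006, 1.5043]}
yaw 80.07 zaxis [-3.2e-03  1.0e-04 -1.0e+00]
{'clock': 3.85, 'eef_pos': [0.5285, -0.13, 0.1623], 'ft_force': [-0.5804, -0.0308, -1.2572], 'ft_torque': [0.0259, -0.0073, -0.0706], 'grip_width': 0.0434, 'joint_pos': [-0.2409, 0.3692, 0.0005, 1.2064, -0.0006, 1.5043]}
yaw 80.01 zaxis [-4.3e-03  5.0e-04 -1.0e+00]
```

View pics/w4.png

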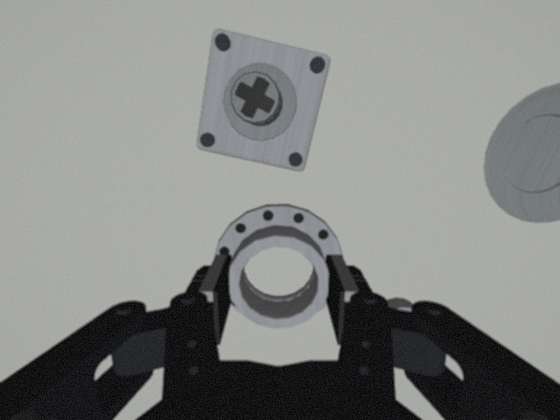

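The support is held level, with its bore centre at about (280,268). The mount is at the top of the view, the post end at about (256,97) with a plus slot. I'll fit the mount position and the slot angle now.

```bash
python3 - <<'E'
from h import *
c=load("w4")
print(at_z(c,256,97,.09,c["P"]))
for ang in [0]:
  pass
x,y,_=at_z(c,255.7,97,.09,c["P"])
overlay(c,[(x,y,.09,.0145,(0,0,255)),(x,y,.085,.016,(255,0,0)),(x,y,.036,.029,(0,255,0))],(190,20,150,155),5,"o5")
E
```

```text
[ 0.52961619 -0.04448502  0.09      ]
```

View pics/o5.png

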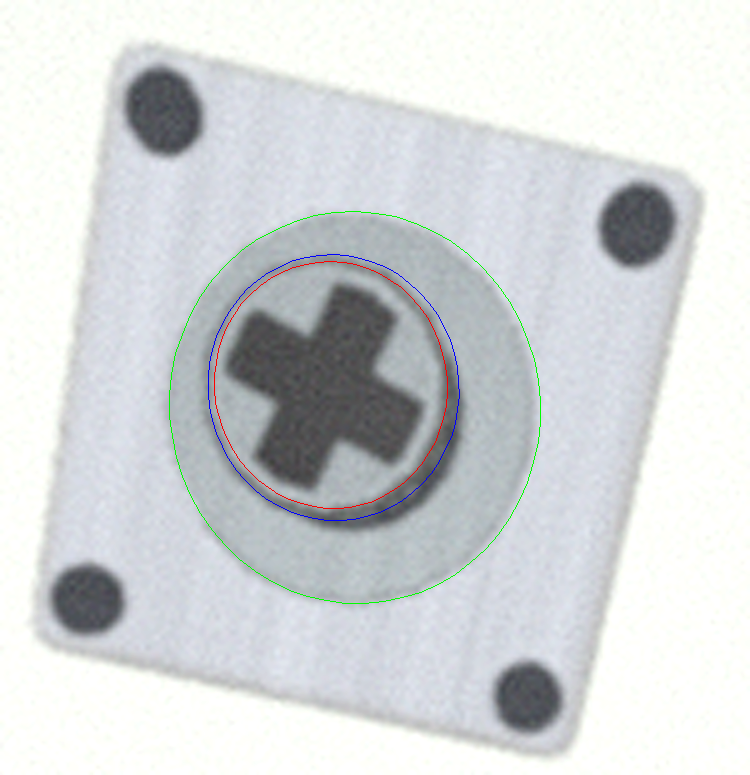

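```bash
python3 - <<'E'
from h import *
c=load("w4")
# fit plus outline: threshold dark region, min over (x,y,ang) via mask IoU
g=cv2.GaussianBlur(cv2.cvtColor(c["pixels"],cv2.COLOR_RGB2GRAY),(3,3),0)
x0,y0,w,h=190,20,150,155;k=4
G=cv2.resize(g[y0:y0+h,x0:x0+w].astype(float),None,fx=k,fy=k,interpolation=cv2.INTER_CUBIC)
def mask(x,y,a):
    m=np.zeros(G.shape,np.uint8)
    for b in (a,a+np.pi/2):
        u=np.array([np.cos(b),np.sin(b)]);v=np.array([-u[1],u[0]])
        p=[(proj(c,[*(np.array([x,y])+s*.0125*u+t*.0045*v),.09],c["P"])-[x0,y0]+.5)*k-.5 for s,t in [(1,1),(1,-1),(-1,-1),(-1,1)]]
        cv2.fillPoly(m,[np.round(np.array(p)*16).astype(int)],1,shift=4)
    return m
cx,cy=(255.3-x0)*k,(97-y0)*k
yy,xx=np.mgrid[:G.shape[0],:G.shape[1]];roi=(xx-cx)**2+(yy-cy)**2<(21*k)**2
D=(G<95)
def cost(p): 
    m=mask(*p)>0; return (np.logical_xor(m,D)&roi).sum()
from scipy.optimize import minimize
best=min(((cost([.5294,-.0445,np.radians(a)]),a) for a in range(0,90,5)))
r=minimize(cost,[.5294,-.0445,np.radians(best[1])],method="Nelder-Mead",options=dict(initial_simplex=[[.5294,-.0445,np.radians(best[1])],[.5304,-.0445,np.radians(best[1])],[.5294,-.0435,np.radians(best[1])],[.5294,-.0445,np.radians(best[1]+5)]]))
print(best,r.fun,r.x[:2],np.degrees(r.x[2]), (roi&D).sum())
goto(r.x[0],r.x[1],.165,80)
E
```

```text
(np.int64(1834), 55) 378.0 [ 0.52860124 -0.04439551] 52.05771707821013 15790
t 3.85 shift [0.0843, -0.0148, -0.0027] rot [-0.0043, 0.0003, 0.0001]  |s| 0.086 deg 0.2
```

Call:
apply_moves:
  plan: [0.03,-0.005,-0.002,-0.004,0,0,0.06,-0.01,0,-0.004,0,0,0.08,-0.0145,0.015,-0.004,0,0,0.0843,-0.0148,0.035,-0.004,0,0,0.0843,-0.0148,0.05,-0.004,0,0,0.0843,-0.0148,0.05,-0.004,0,0,0.0843,-0.0148,0.05,-0.004,0,0]

```text
clock: 4.43
eef_pos: [0.5277, -0.0449, 0.1115]
tool_rot: [0.766, 0.642, -0.001, -0.001]
ft_force: [-0.3, 0.2, -0.6]
grip_width: 0.0432
```

```bash
python3 - <<'E'
from h import *
st();c=snap('wrist','w5');st()
s=snap('scene','s5')
o=c["obs"]["eef_pos"]; x,y=o[:2]
overlay(c,[(.5286,-.0444,.09,.0145,(0,0,255)),(x,y,o[2]+.013,.0172,(255,0,0)),(x,y,o[2]-.009,.0172,(0,255,0))],(200,190,160,150),5,"o6")
im=s["pixels"][160:260,170:290,::-1]; cv2.imwrite("pics/o7.png",cv2.convertScaleAbs(cv2.resize(im,None,fx=5,fy=5,interpolation=cv2.INTER_CUBIC),alpha=1.5))
E
```

```text
{'clock': 4.4333, 'eef_pos': [0.5277, -0.0449, 0.1115], 'ft_force': [-0.3467, 0.2408, -0.5507], 'ft_torque': [-0.0353, 0.0343, -0.0117], 'grip_width': 0.0432, 'joint_pos': [-0.0847, 0.3825, -0.1214, 1.0697, -0.0003, 1.6615]}
yaw 79.95 zaxis [-2.8e-03 -1.0e-04 -1.0e+00]
{'clock': 4.4833, 'eef_pos': [0.5289, -0.0451, 0.1126], 'ft_force': [0.994, 0.462, -0.6984], 'ft_torque': [0.0108, -0.0271, 0.0335], 'grip_width': 0.0432, 'joint_pos': [-0.0849, 0.3816, -0.1195, 1.0697, -0.0002, 1.6616]}
yaw 79.93 zaxis [-1.e-04 -2.e-04 -1.e+00]
```

View pics/o6.png

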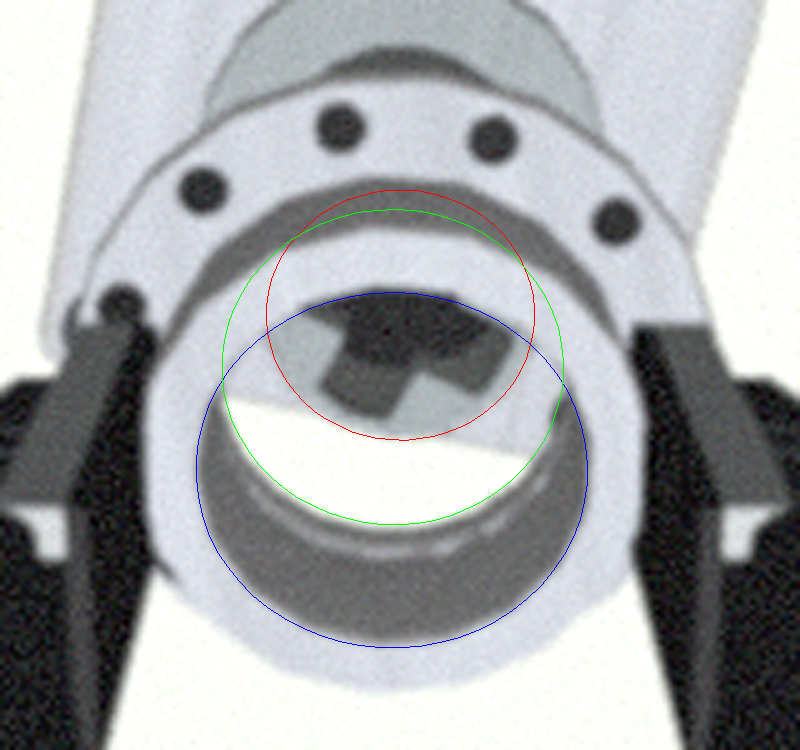

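View pics/o7.png

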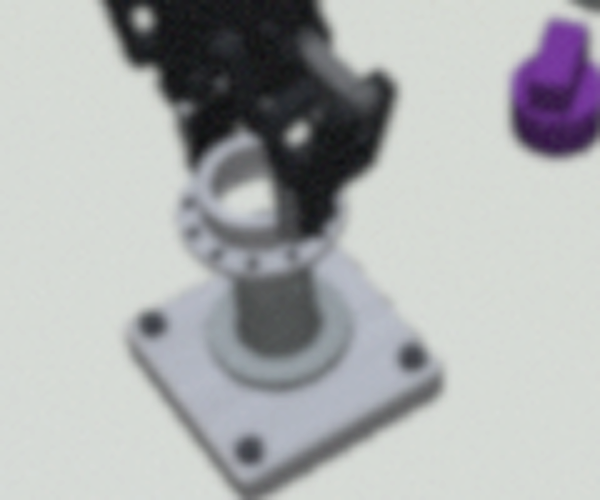

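Seen through the bore, the post end agrees with the predicted circle to within about 0.5 mm. I'll lower it in stages and watch the force.

```bash
python3 -c "
from h import *
goto(.5286,-.0444,.085,80)"
```

```text
t 4.53 shift [0.0005, -0.0012, 0.0283] rot [0.0018, 0.0, -0.0011]  |s| 0.028 deg 0.1
```

Call:
apply_moves:
  plan: [0.0005,-0.0006,0.008,0.001,0,0,0.0005,-0.0006,0.016,0.001,0,0,0.0005,-0.0006,0.022,0.001,0,0,0.0005,-0.0006,0.028,0.001,0,0,0.0005,-0.0006,0.028,0.001,0,0]

```text
clock: 4.95
eef_pos: [0.528, -0.0438, 0.083]
tool_rot: [0.766, 0.643, -0.001, -0.001]
ft_force: [0.2, -2.3, -2.1]
grip_width: 0.0432
```

```bash
python3 -c "
from h import *
st();goto(.5286,-.0444,.046,80)"
```

```text
{'clock': 4.95, 'eef_pos': [0.528, -0.0438, 0.083], 'ft_force': [0.1567, -2.3012, -2.1478], 'ft_torque': [-0.3349, -0.0061, 0.0381], 'grip_width': 0.0432, 'joint_pos': [-0.0824, 0.4112, -0.1603, 1.0016, -0.0008, 1.6627]}
yaw 80.01 zaxis [-2.3e-03 -6.0e-04 -1.0e+00]
t 4.95 shift [-0.0004, 0.0008, 0.037] rot [-0.0022, 0.001, 0.0002]  |s| 0.037 deg 0.1
```

Call:
apply_moves:
  plan: [-0.0008,0.0003,0.006,-0.001,0,0,-0.0008,0.0004,0.013,-0.002,0,0,-0.0008,0.0004,0.02,-0.002,0,0,-0.0008,0.0004,0.027,-0.002,0,0,-0.0008,0.0004,0.033,-0.002,0,0,-0.0008,0.0004,0.035,-0.002,0,0,-0.0008,0.0004,0.035,-0.002,0,0]

```text
clock: 5.53
eef_pos: [0.5286, -0.0441, 0.0487]
tool_rot: [0.766, 0.643, 0.0, 0.0]
ft_force: [-0.3, 0.1, -0.9]
grip_width: 0.043
```

```bash
python3 -c "
from h import *
st();goto(.5286,-.0444,.046,80)
c=snap('wrist','w6');st()"
```

```text
{'clock': 5.5333, 'eef_pos': [0.5286, -0.0441, 0.0487], 'ft_force': [-0.3323, 0.1037, -0.9251], 'ft_torque': [-0.0023, 0.0253, 0.0067], 'grip_width': 0.043, 'joint_pos': [-0.0833, 0.4498, -0.2029, 0.9177, 0.0001, 1.6612]}
yaw 80.04 zaxis [ 4.e-04  1.e-04 -1.e+00]
t 5.53 shift [-0.0003, 0.0001, 0.0027] rot [0.0004, -0.0001, 0.0008]  |s| 0.003 deg 0.0
{'clock': 5.5833, 'eef_pos': [0.5289, -0.0442, 0.0492], 'ft_force': [-0.0572, 0.6385, -0.9226], 'ft_torque': [-0.0106, 0.0868, 0.0383], 'grip_width': 0.0431, 'joint_pos': [-0.0834, 0.4492, -0.2023, 0.9181, -0.0, 1.6613]}
yaw 80.03 zaxis [ 1.2e-03 -1.0e-04 -1.0e+00]
```

Call:
apply_moves:
  plan: [0,0,0.001,0,0,0,0,0,0.002,0,0,0,0,0,0.003,0,0,0,0,0,0.0035,0,0,0,0,0,0.0035,0,0,0]

```text
clock: 6.0
eef_pos: [0.5292, -0.0444, 0.0462]
tool_rot: [0.766, 0.643, 0.001, 0.001]
ft_force: [-0.1, -0.6, -0.9]
grip_width: 0.0434
```

```bash
python3 -c "
from h import *
st()
c=snap('scene','s6')
im=c['pixels'][160:260,170:290,::-1]; cv2.imwrite('pics/o8.png',cv2.convertScaleAbs(cv2.resize(im,None,fx=5,fy=5,interpolation=cv2.INTER_CUBIC),alpha=1.5))"
```

```text
{'clock': 6.0, 'eef_pos': [0.5292, -0.0444, 0.0462], 'ft_force': [-0.0981, -0.6401, -0.8843], 'ft_torque': [-0.099, 0.1065, 0.0112], 'grip_width': 0.0434, 'joint_pos': [-0.0836, 0.4527, -0.206, 0.9099, -0.0003, 1.6613]}
yaw 80.03 zaxis [ 2.2e-03 -5.0e-04 -1.0e+00]
```

View pics/o8.png

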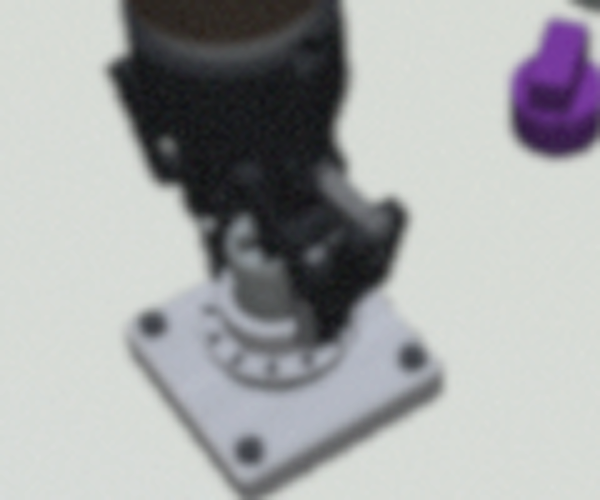

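Call:
apply_moves:
  plan: [0,0,0.0008,-0.001,0,0,0,0,0.0014,-0.001,0,0,0,0,0.002,-0.001,0,0,0,0,0.002,-0.001,0,0]

```text
clock: 6.38
eef_pos: [0.5293, -0.0444, 0.0446]
tool_rot: [0.766, 0.643, 0.001, 0.001]
ft_force: [-2.0, -0.5, 4.7]
grip_width: 0.0434
```

Call:
apply_moves:
  plan: [0,0,0,0,0,0,0,0,0,0,0,0,0,0,0,0,0,0,0,0,-0.02,0,0,0,0,0,-0.055,0,0,0,-0.01,0.007,-0.09,0,0,0,-0.04,0.027,-0.095,0,0,0,-0.075,0.05,-0.095,0,0,0,-0.11,0.073,-0.095,0,0,0,-0.145,0.096,-0.095,0,0,0,-0.18,0.119,-0.095,0,0,0,-0.21,0.139,-0.095,0,0,0]
  grip: 0.06

```text
clock: 7.38
eef_pos: [0.6301, -0.2776, 0.1392]
tool_rot: [0.766, 0.643, 0.001, 0.001]
ft_force: [1.3, -0.1, -0.1]
grip_width: 0.0603
```

```bash
python3 - <<'E'
from h import *
st();c=snap('wrist','w7');st()
x,y=.6303,-.275
overlay(c,[(x,y,.02,.022,(0,0,255)),(x,y,.02,.0172,(255,0,0)),(x,y,0,.0172,(0,255,0))],(200,130,160,150),5,"o9")
s=snap('scene','s7')
im=s['pixels'][160:260,170:290,::-1]; cv2.imwrite('pics/o10.png',cv2.convertScaleAbs(cv2.resize(im,None,fx=5,fy=5,interpolation=cv2.INTER_CUBIC),alpha=1.5))
E
```

```text
{'clock': 7.3833, 'eef_pos': [0.6301, -0.2776, 0.1392], 'ft_force': [1.2735, -0.0928, -0.0991], 'ft_torque': [0.0026, -0.0557, -0.01], 'grip_width': 0.0603, 'joint_pos': [-0.4154, 0.6662, 0.4284, 1.3295, 0.0007, 1.3301]}
yaw 79.99 zaxis [ 3.5e-03 -7.0e-04 -1.0e+00]
{'clock': 7.4333, 'eef_pos': [0.6319, -0.2845, 0.1374], 'ft_force': [3.3472, -4.8303, -0.2765], 'ft_torque': [-0.3464, -0.2806, -0.0025], 'grip_width': 0.0605, 'joint_pos': [-0.4219, 0.6737, 0.4374, 1.3275, -0.0027, 1.3291]}
yaw 79.67 zaxis [ 0.0052 -0.0053 -1.    ]
```

View pics/o9.png

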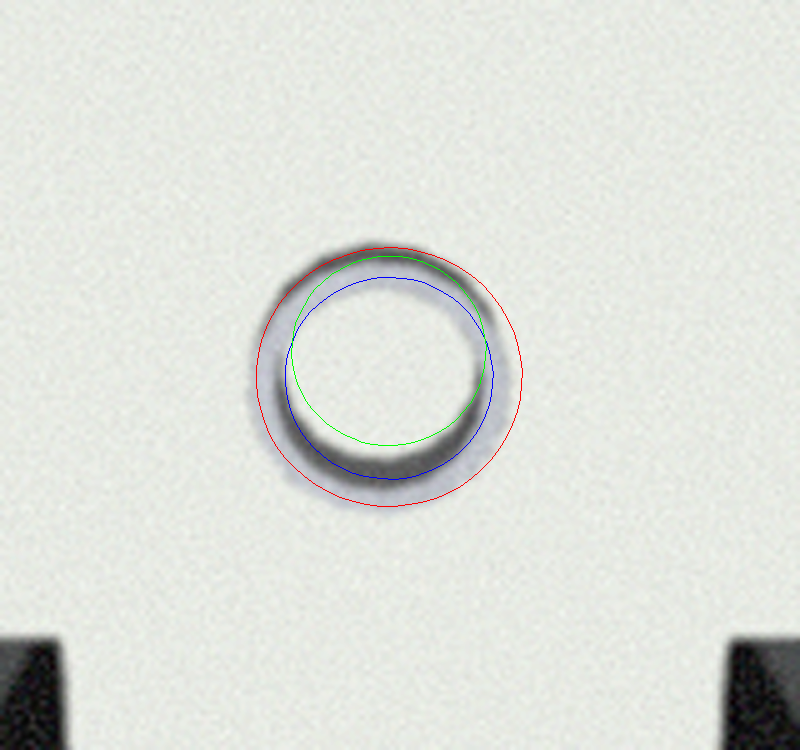

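View pics/o10.png

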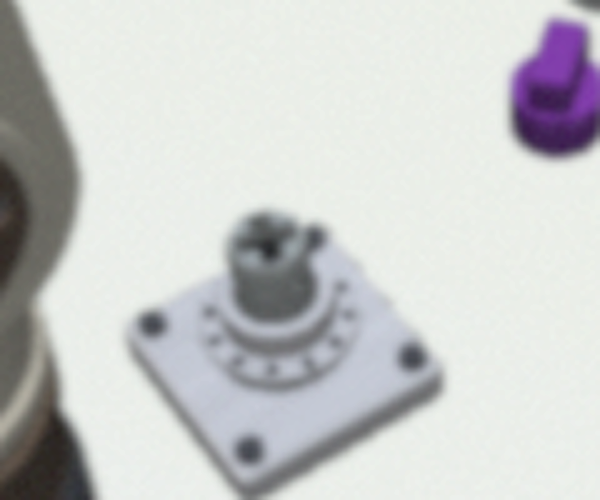

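```bash
python3 -c "
from h import *
st();goto(.629,-.276,.06,80)"
```

```text
{'clock': 7.4833, 'eef_pos': [0.6304, -0.281, 0.1371], 'ft_force': [-0.0944, 0.0969, -0.2005], 'ft_torque': [0.0594, 0.0243, -0.0867], 'grip_width': 0.0598, 'joint_pos': [-0.4191, 0.6707, 0.431, 1.3274, -0.0005, 1.3317]}
yaw 79.69 zaxis [ 0.0031 -0.002  -1.    ]
t 7.48 shift [0.0048, -0.0025, 0.0771] rot [0.0034, 0.0014, -0.0055]  |s| 0.077 deg 0.4
```

Call:
apply_moves:
  plan: [0.003,-0.002,0.03,0.002,0.001,-0.004,0.003,-0.002,0.06,0.002,0.001,-0.004,0.003,-0.002,0.077,0.002,0.001,-0.004,0.003,-0.002,0.077,0.002,0.001,-0.004,0.003,-0.002,0.077,0.002,0.001,-0.004]

```text
clock: 7.9
eef_pos: [0.6272, -0.271, 0.0611]
tool_rot: [0.764, 0.645, 0.0, -0.002]
ft_force: [0.2, -1.0, 1.4]
grip_width: 0.0601
```

```bash
python3 - <<'E'
from h import *
st();c=snap('wrist','w8');st()
x,y=.6287,-.2763
overlay(c,[(x,y,.02,.022,(0,0,255)),(x,y,.02,.0172,(255,0,0)),(x,y,0,.0172,(0,255,0))],(200,170,160,150),5,"o11")
goto(x,y,.007,80)
E
```

```text
{'clock': 7.9, 'eef_pos': [0.6272, -0.271, 0.0611], 'ft_force': [0.1565, -0.978, 1.4062], 'ft_torque': [-0.0165, -0.037, -0.0285], 'grip_width': 0.0601, 'joint_pos': [-0.4084, 0.7113, 0.3021, 1.1644, 0.0014, 1.3319]}
yaw 80.29 zaxis [-0.002   0.0024 -1.    ]
{'clock': 7.95, 'eef_pos': [0.6285, -0.2716, 0.0631], 'ft_force': [-0.3332, 0.3122, -0.1626], 'ft_torque': [-0.0175, -0.02, -0.0047], 'grip_width': 0.0598, 'joint_pos': [-0.4085, 0.7096, 0.3044, 1.1645, 0.0014, 1.3319]}
yaw 80.29 zaxis [ 1.5e-03  8.0e-04 -1.0e+00]
t 7.95 shift [-0.0047, 0.0009, 0.0561] rot [0.0014, -0.0011, 0.005]  |s| 0.056 deg 0.3
```

View pics/o11.png

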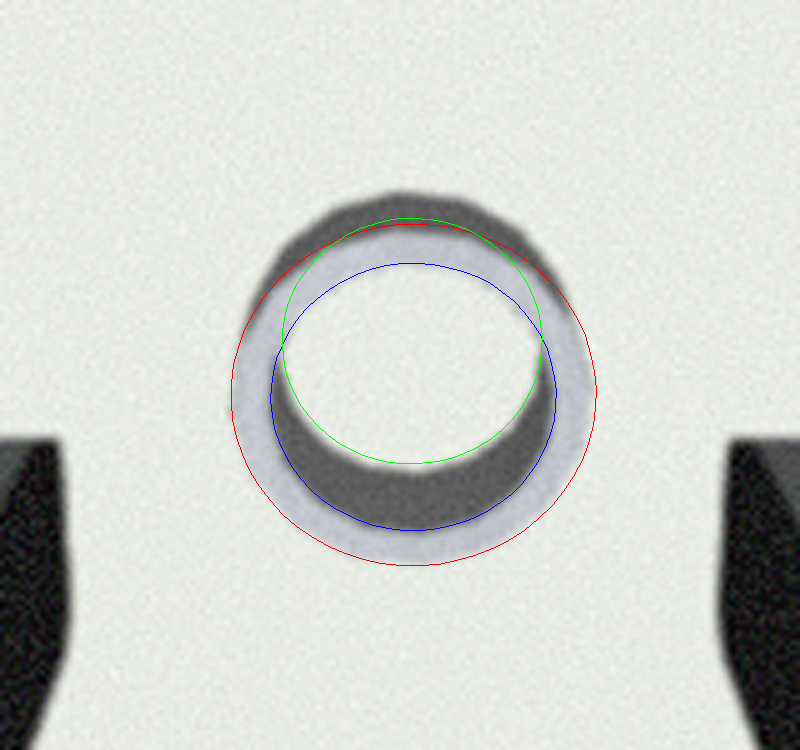

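Call:
apply_moves:
  plan: [-0.004,0.001,0.025,0,0,0.004,-0.0047,0.001,0.045,0,0,0.004,-0.0047,0.001,0.055,0,0,0.004,-0.0047,0.001,0.057,0,0,0.004,-0.0047,0.001,0.057,0,0,0.004,-0.0047,0.001,0.057,0,0,0.004]

```text
clock: 8.45
eef_pos: [0.6297, -0.277, 0.0074]
tool_rot: [0.766, 0.643, 0.001, 0.001]
ft_force: [-0.5, 0.5, -0.1]
grip_width: 0.0601
```

```bash
python3 - <<'E'
from h import *
st();goto(.6287,-.2763,.006,80)
E
```

```text
{'clock': 8.45, 'eef_pos': [0.6297, -0.277, 0.0074], 'ft_force': [-0.4554, 0.4861, -0.0622], 'ft_torque': [-0.0483, -0.0212, 0.0107], 'grip_width': 0.0601, 'joint_pos': [-0.415, 0.764, 0.2525, 1.0558, 0.0013, 1.3295]}
yaw 80.04 zaxis [ 3.7e-03 -3.0e-04 -1.0e+00]
t 8.45 shift [0.0005, -0.0011, 0.0014] rot [0.0037, -0.0004, 0.0008]  |s| 0.002 deg 0.2
```

Call:
apply_moves:
  plan: [0.0005,-0.0008,0.001,0.003,0,0,0.0005,-0.0008,0.001,0.003,0,0,0.0005,-0.0008,0.001,0.003,0,0,0.0005,-0.0008,0.001,0.003,0,0,0.0005,-0.0008,0.001,0.003,0,0,0.0005,-0.0008,0.001,0.003,0,0]
  grip: 0.033

```text
clock: 8.95
eef_pos: [0.6293, -0.2766, 0.0069]
tool_rot: [0.766, 0.643, 0.001, 0.001]
ft_force: [0.3, 1.1, 5.5]
grip_width: 0.0409
```

```bash
python3 - <<'E'
from h import *
st();goto(.5286,-.0444,.125,80)
E
```

```text
{'clock': 8.95, 'eef_pos': [0.6293, -0.2766, 0.0069], 'ft_force': [0.3456, 1.0542, 5.5441], 'ft_torque': [0.1287, 0.0614, 0.0422], 'grip_width': 0.0409, 'joint_pos': [-0.4144, 0.7647, 0.2526, 1.0568, 0.0007, 1.3303]}
yaw 80.04 zaxis [ 2.e-03 -1.e-04 -1.e+00]
t 8.95 shift [0.2113, -0.1391, -0.1183] rot [0.002, -0.0002, 0.0007]  |s| 0.279 deg 0.1
```

Call:
apply_moves:
  plan: [0,0,-0.015,0.001,0,0,0,0,-0.05,0.002,0,0,0.01,-0.007,-0.085,0.002,0,0,0.04,-0.026,-0.11,0.002,0,0,0.075,-0.049,-0.1183,0.002,0,0,0.11,-0.072,-0.1183,0.002,0,0,0.143,-0.094,-0.1183,0.002,0,0,0.173,-0.114,-0.1183,0.002,0,0,0.196,-0.129,-0.1183,0.002,0,0,0.208,-0.137,-0.1183,0.002,0,0,0.2113,-0.1391,-0.1183,0.002,0,0,0.2113,-0.1391,-0.1183,0.002,0,0]

```text
clock: 9.95
eef_pos: [0.5278, -0.0436, 0.1237]
tool_rot: [0.765, 0.644, -0.001, -0.001]
ft_force: [0.6, -0.2, -0.5]
grip_width: 0.0412
```

Call:
apply_moves:
  plan: [0,0,0,0,0,0,0,0,0,0,0,0]

```text
clock: 10.12
eef_pos: [0.5285, -0.0454, 0.1233]
tool_rot: [0.766, 0.642, -0.001, -0.001]
ft_force: [-0.9, -0.6, -1.0]
grip_width: 0.0409
```

```bash
python3 - <<'E'
from h import *
st();c=snap('wrist','w9');st()
o=c["obs"]["eef_pos"]; x,y=o[:2]
overlay(c,[(.5286,-.0444,.09,.0145,(0,0,255)),(x,y,o[2]+.013,.0172,(255,0,0)),(x,y,o[2]-.007,.0172,(0,255,0))],(200,190,160,150),5,"o12")
goto(.5286,-.0444,.087,80)
E
```

```text
{'clock': 10.1167, 'eef_pos': [0.5285, -0.0454, 0.1233], 'ft_force': [-0.9242, -0.6305, -0.9965], 'ft_torque': [-0.0666, -0.0047, 0.0873], 'grip_width': 0.0409, 'joint_pos': [-0.0862, 0.3733, -0.1015, 1.0991, 0.0008, 1.6604]}
yaw 79.93 zaxis [-0.003   0.0011 -1.    ]
{'clock': 10.1667, 'eef_pos': [0.5283, -0.0454, 0.1232], 'ft_force': [0.0331, -0.269, -0.2721], 'ft_torque': [-0.0362, -0.0154, -0.006], 'grip_width': 0.0407, 'joint_pos': [-0.0864, 0.3734, -0.1017, 1.0992, 0.001, 1.6605]}
yaw 79.91 zaxis [-0.0034  0.0013 -1.    ]
t 10.17 shift [0.0011, 0.0002, 0.0362] rot [-0.0035, -0.0006, -0.0015]  |s| 0.036 deg 0.2
```

View pics/o12.png

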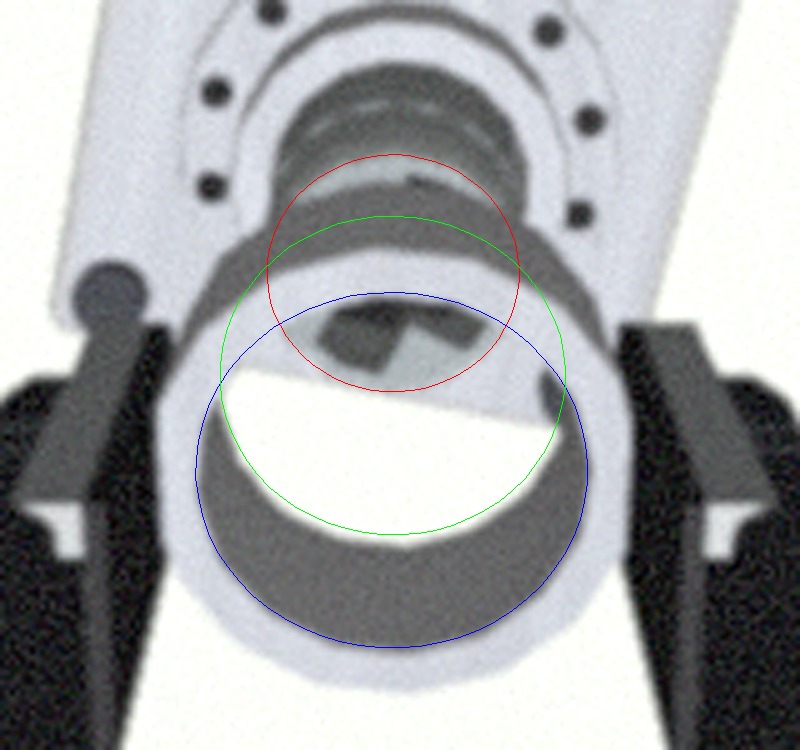

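Call:
apply_moves:
  plan: [0.0018,0.0002,0.01,-0.002,0,0,0.0018,0.0002,0.02,-0.002,0,0,0.0018,0.0002,0.027,-0.002,0,0,0.0018,0.0002,0.032,-0.002,0,0,0.0018,0.0002,0.036,-0.002,0,0,0.0018,0.0002,0.036,-0.002,0,0]

```text
clock: 10.67
eef_pos: [0.5278, -0.0427, 0.0863]
tool_rot: [0.766, 0.643, -0.001, -0.001]
ft_force: [1.4, 0.4, -1.4]
grip_width: 0.0407
```

```bash
python3 - <<'E'
from h import *
st();goto(.5286,-.0444,.066,80)
E
```

```text
{'clock': 10.6667, 'eef_pos': [0.5278, -0.0427, 0.0863], 'ft_force': [1.4393, 0.3662, -1.4425], 'ft_torque': [-0.1644, -0.1818, 0.0144], 'grip_width': 0.0407, 'joint_pos': [-0.0811, 0.4076, -0.1562, 1.0098, 0.0007, 1.6642]}
yaw 80.0 zaxis [-0.0027  0.001  -1.    ]
t 10.67 shift [-0.0016, 0.0011, 0.0203] rot [-0.0029, -0.0005, 0.0001]  |s| 0.02 deg 0.2
```

On the post with almost no force. I'll keep lowering toward the hub top.

Call:
apply_moves:
  plan: [-0.0005,0.0006,0.005,-0.002,0,0,-0.001,0.0008,0.01,-0.002,0,0,-0.001,0.0008,0.015,-0.002,0,0,-0.001,0.0008,0.018,-0.002,0,0,-0.001,0.0008,0.0195,-0.002,0,0,-0.001,0.0008,0.0195,-0.002,0,0]

```text
clock: 11.17
eef_pos: [0.5281, -0.0432, 0.0673]
tool_rot: [0.766, 0.643, 0.0, -0.001]
ft_force: [0.1, 0.1, -0.1]
grip_width: 0.0406
```

Call:
apply_moves:
  plan: [-0.0005,0,0.001,0,0,0,-0.0005,0,0.0018,0,0,0,-0.0005,0,0.0025,0,0,0,-0.0005,0,0.003,0,0,0,-0.0005,0,0.003,0,0,0]

```text
clock: 11.58
eef_pos: [0.5285, -0.0438, 0.0649]
tool_rot: [0.766, 0.643, 0.0, -0.0]
ft_force: [0.2, -1.1, -0.7]
grip_width: 0.0413
```

```bash
python3 - <<'E'
from h import *
st()
c=snap('wrist','w10');s=snap('scene','s10')
im=s['pixels'][160:260,170:290,::-1]; cv2.imwrite('pics/o13.png',cv2.convertScaleAbs(cv2.resize(im,None,fx=5,fy=5,interpolation=cv2.INTER_CUBIC),alpha=1.5))
E
```

```text
{'clock': 11.5833, 'eef_pos': [0.5285, -0.0438, 0.0649], 'ft_force': [0.1848, -1.0908, -0.6893], 'ft_torque': [0.0152, 0.0097, 0.0331], 'grip_width': 0.0413, 'joint_pos': [-0.0833, 0.4304, -0.1843, 0.9557, 0.001, 1.6615]}
yaw 80.03 zaxis [ 5.e-04  1.e-03 -1.e+00]
```

View pics/o13.png

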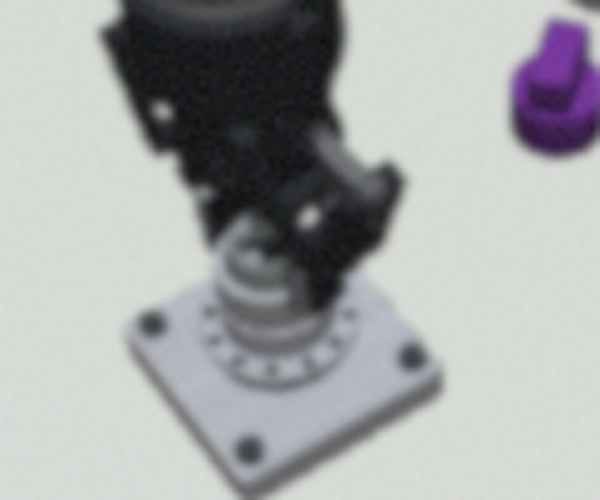

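View pics/w10.png

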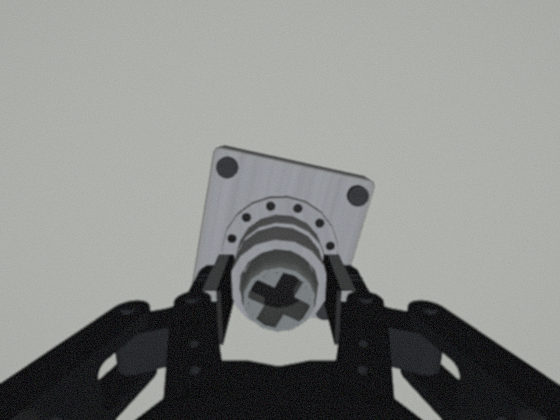

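The spacer is around the post just above the hub. I'll lower it 2 mm more.

Call:
apply_moves:
  plan: [-0.0003,0,0.0008,0,0,0,-0.0003,0,0.0014,0,0,0,-0.0003,0,0.002,0,0,0,-0.0003,0,0.002,0,0,0]

```text
clock: 12.02
eef_pos: [0.5286, -0.044, 0.0633]
tool_rot: [0.766, 0.643, 0.001, -0.0]
ft_force: [-1.0, 1.4, 5.0]
grip_width: 0.0411
```

Call:
apply_moves:
  plan: [0,0,0,0,0,0,0,0,0,0,0,0,0,0,-0.005,0,0,0,0,0,-0.03,0,0,0,0,0,-0.065,0,0,0,0.015,-0.003,-0.095,0,0,0,0.045,-0.008,-0.1,0,0,0,0.083,-0.016,-0.1,0,0,0,0.122,-0.023,-0.1,0,0,0,0.161,-0.03,-0.1,0,0,0,0.195,-0.037,-0.1,0,0,0,0.22,-0.042,-0.1,0,0,0]
  grip: 0.056

```text
clock: 13.02
eef_pos: [0.5247, 0.1825, 0.1632]
tool_rot: [0.765, 0.644, 0.001, -0.0]
ft_force: [-0.2, -0.3, -0.4]
grip_width: 0.0563
```

```bash
python3 - <<'E'
from h import *
st()
c=snap('wrist','w11');s=snap('scene','s11')
im=s['pixels'][160:260,170:290,::-1]; cv2.imwrite('pics/o14.png',cv2.convertScaleAbs(cv2.resize(im,None,fx=5,fy=5,interpolation=cv2.INTER_CUBIC),alpha=1.5))
E
```

```text
{'clock': 13.0167, 'eef_pos': [0.5247, 0.1825, 0.1632], 'ft_force': [-0.1872, -0.3431, -0.4131], 'ft_torque': [-0.1253, 0.0212, 0.0257], 'grip_width': 0.0563, 'joint_pos': [0.3341, 0.3862, 0.0283, 1.212, 0.0013, 2.0769]}
yaw 80.14 zaxis [ 4.0e-04  1.5e-03 -1.0e+00]
```

View pics/o14.png

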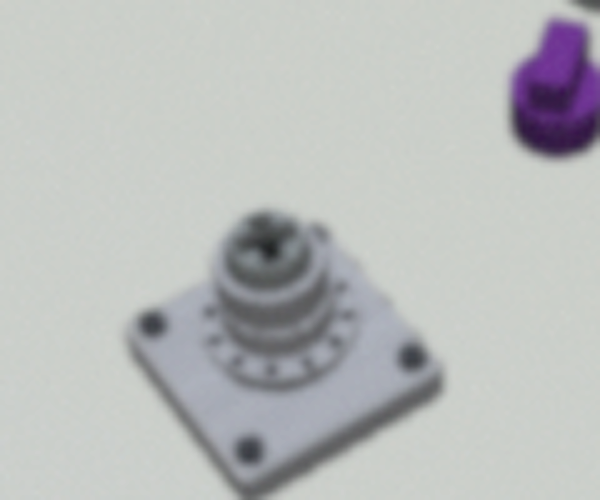

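View pics/w11.png

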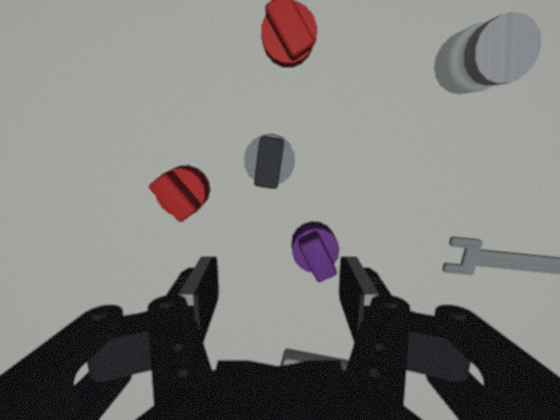

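Both rings are seated. The steel cap with the dark bar is at (269,161); the red ones are at (180,192) and (289,33), the purple one at (317,250). I'll fit the bar.

```bash
cat >> h.py <<'E'
def rect(c,x,y,z,yaw,L,W,box,k,im,col):
    a=np.radians(yaw);u=np.array([np.cos(a),np.sin(a)]);v=np.array([-u[1],u[0]])
    p=[(proj(c,[*(np.array([x,y])+s*L/2*u+t*W/2*v),z],c["P"])-box[:2]+.5)*k-.5 for s,t in [(1,1),(1,-1),(-1,-1),(-1,1)]]
    cv2.polylines(im,[np.round(np.array(p)).astype(int)],True,col,1)
E
python3 - <<'E'
from h import *
c=load("w11"); box=(225,115,90,90)
g=cv2.cvtColor(c["pixels"],cv2.COLOR_RGB2GRAY); print(g[161,269],g[161,252],g[140,300])
m=(g<70).astype(np.uint8); sub=np.zeros_like(m); sub[125:200,235:305]=m[125:200,235:305]
cn=max(cv2.findContours(sub,0,1)[0],key=cv2.contourArea); r=cv2.minAreaRect(cn); print(r)
q=cv2.boxPoints(r); W=np.array([at_z(c,u,v,.048,c["P"])[:2] for u,v in q]); print(W.round(4), W.mean(0))
ctr=at_z(c,*r[0],.045,c["P"])[:2]
x,y=ctr; 
e=W-np.roll(W,1,0); l=np.linalg.norm(e,axis=1); i=l.argmax(); yaw=np.degrees(np.arctan2(e[i,1],e[i,0]))%180; print(x,y,yaw,l)
overlay(c,[(x,y,.026,.022,(0,255,0)),(x,y,0,.022,(255,0,0))],box,8,"o15")
im=cv2.imread("pics/o15.png"); rect(c,x,y,.048,yaw,.04,.02,box,8,im,(0,0,255)); cv2.imwrite("pics/o15.png",im)
st()
E
```

```text
55 120 169
((268.3999938964844, 161.69998168945312), (24.18305206298828, 49.9217414855957), 8.130102157592773)
[[0.5084 0.2066]
 [0.5211 0.2435]
 [0.5388 0.2378]
 [0.5268 0.2006]] [0.52378124 0.22213978]
0.5237465796076687 0.22220289172182875 72.13969368134708 [0.01935    0.03895228 0.01858765 0.03905531]
{'clock': 13.1167, 'eef_pos': [0.5248, 0.1836, 0.1629], 'ft_force': [-0.5375, -0.0449, -0.053], 'ft_torque': [-0.0392, 0.0187, 0.0394], 'grip_width': 0.0563, 'joint_pos': [0.3356, 0.387, 0.0289, 1.2116, 0.0017, 2.0747]}
yaw 80.36 zaxis [ 5.e-04  2.e-03 -1.e+00]
```

View pics/o15.png

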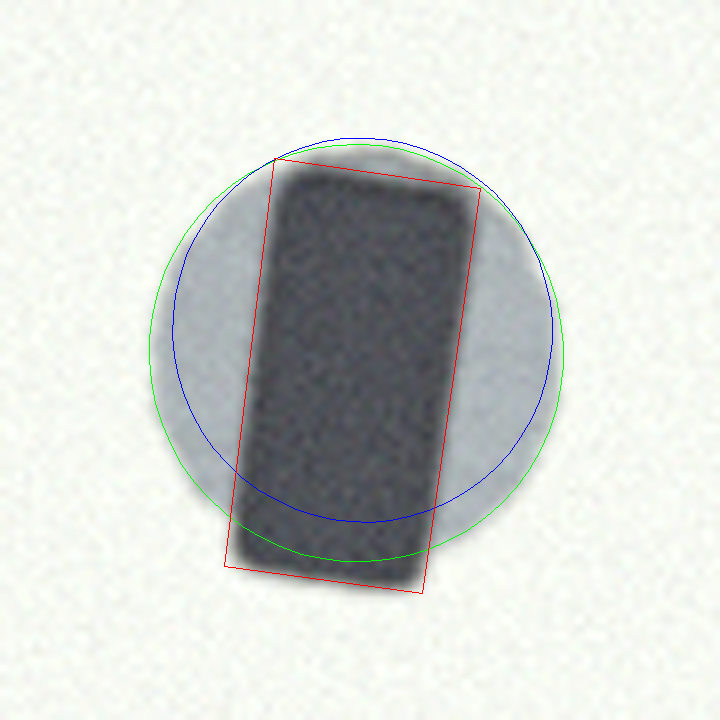

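```bash
python3 - <<'E'
from h import *
goto(.5238,.2220,.075,72.1)
E
```

```text
t 13.12 shift [0.0375, -0.0075, 0.088] rot [0.0, -0.002, 0.1441]  |s| 0.096 deg 8.3
```

Call:
apply_moves:
  plan: [0.015,-0.003,0.01,0,-0.001,0.07,0.03,-0.006,0.035,0,-0.002,0.144,0.0375,-0.0075,0.06,0,-0.002,0.144,0.0375,-0.0075,0.08,0,-0.002,0.144,0.0375,-0.0075,0.088,0,-0.002,0.144,0.0375,-0.0075,0.088,0,-0.002,0.144,0.0375,-0.0075,0.088,0,-0.002,0.144]

```text
clock: 13.7
eef_pos: [0.5244, 0.2173, 0.0753]
tool_rot: [0.81, 0.586, -0.001, 0.0]
ft_force: [0.3, -0.1, 0.6]
grip_width: 0.0561
```

```bash
python3 - <<'E'
from h import *
st();c=snap("wrist","w12"); box=(200,170,160,150)
x,y=.5238,.2222
overlay(c,[(x,y,.026,.022,(0,255,0)),(x,y,0,.022,(255,0,0))],box,5,"o16")
im=cv2.imread("pics/o16.png"); rect(c,x,y,.048,72.1,.04,.02,box,5,im,(0,0,255)); cv2.imwrite("pics/o16.png",im)
goto(x,y,.033,72.1)
E
```

```text
{'clock': 13.7, 'eef_pos': [0.5244, 0.2173, 0.0753], 'ft_force': [0.327, -0.1469, 0.6089], 'ft_torque': [-0.0122, 0.0119, 0.0019], 'grip_width': 0.0561, 'joint_pos': [0.3934, 0.4846, -0.0632, 1.0243, -0.001, 2.2832]}
yaw 71.72 zaxis [-7.0e-04 -1.4e-03 -1.0e+00]
t 13.75 shift [0.0039, -0.0027, 0.0432] rot [0.0013, 0.0001, -0.0066]  |s| 0.043 deg 0.4
```

View pics/o16.png

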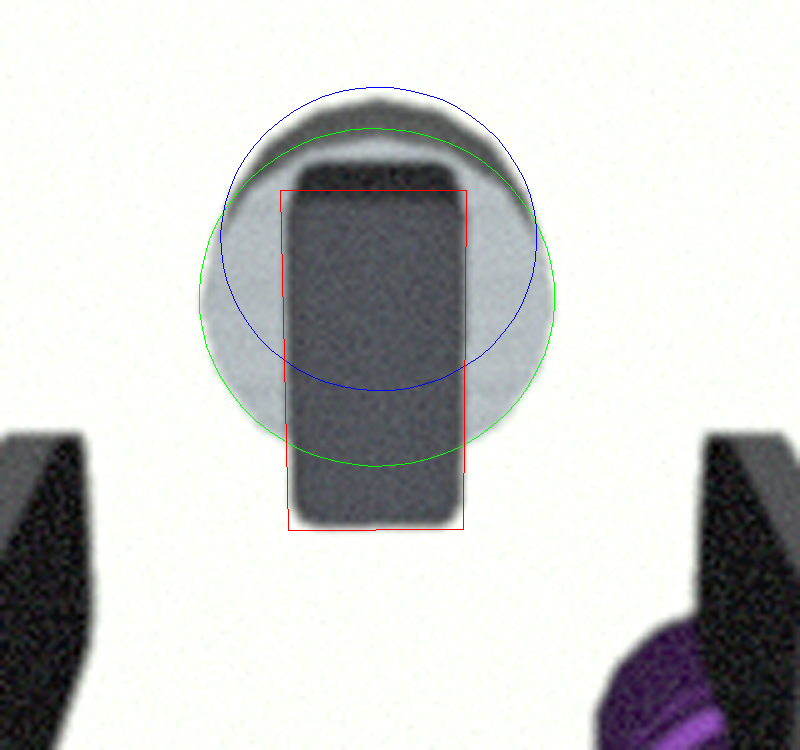

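Call:
apply_moves:
  plan: [0.0035,-0.002,0.015,0.001,0,-0.005,0.0037,-0.0022,0.03,0.001,0,-0.005,0.0037,-0.0022,0.04,0.001,0,-0.005,0.0037,-0.0022,0.043,0.001,0,-0.005,0.0037,-0.0022,0.043,0.001,0,-0.005,0.0037,-0.0022,0.043,0.001,0,-0.005]

```text
clock: 14.25
eef_pos: [0.5239, 0.2222, 0.0329]
tool_rot: [0.809, 0.588, -0.0, 0.0]
ft_force: [-0.7, -0.4, 0.8]
grip_width: 0.0558
```

```bash
python3 - <<'E'
from h import *
st();goto(.5238,.2222,.033,72.1)
E
```

```text
{'clock': 14.25, 'eef_pos': [0.5239, 0.2222, 0.0329], 'ft_force': [-0.7091, -0.4339, 0.8209], 'ft_torque': [0.0302, -0.0075, 0.0011], 'grip_width': 0.0558, 'joint_pos': [0.4013, 0.5331, -0.108, 0.9298, -0.0002, 2.2854]}
yaw 72.05 zaxis [-1.e-04 -2.e-04 -1.e+00]
t 14.25 shift [-0.0001, -0.0001, -0.0001] rot [0.0, 0.0002, -0.0009]  |s| 0.0 deg 0.1
```

Dead on; closing.

Call:
apply_moves:
  plan: [0,0,0,0,0,0,0,0,0,0,0,0,0,0,0,0,0,0,0,0,0,0,0,0,0,0,0,0,0,0,0,0,0,0,0,0,0,0,0,0,0,0]
  grip: 0.01

```text
clock: 14.83
eef_pos: [0.524, 0.2225, 0.033]
tool_rot: [0.809, 0.588, 0.0, 0.0]
ft_force: [0.9, -1.0, 5.6]
grip_width: 0.0183
```

```bash
python3 - <<'E'
from h import *
st();goto(.5286,-.0444,.15,52.1)
E
```

```text
{'clock': 14.8333, 'eef_pos': [0.524, 0.2225, 0.033], 'ft_force': [0.8795, -1.0321, 5.636], 'ft_torque': [-0.0358, 0.0843, -0.0156], 'grip_width': 0.0183, 'joint_pos': [0.4017, 0.5329, -0.1081, 0.9292, -0.0002, 2.2855]}
yaw 72.07 zaxis [ 6.e-04  1.e-04 -1.e+00]
t 14.83 shift [-0.2525, 0.0866, -0.117] rot [0.0005, -0.0004, 0.3485]  |s| 0.291 deg 20.0
```

Call:
apply_moves:
  plan: [0,0,-0.02,0,0,0,0,0,-0.055,0,0,0,-0.01,0.003,-0.09,0,0,0.03,-0.04,0.014,-0.11,0,0,0.07,-0.077,0.026,-0.117,0,0,0.12,-0.115,0.039,-0.117,0,0,0.17,-0.153,0.052,-0.117,0,0,0.22,-0.19,0.065,-0.117,0,0,0.27,-0.22,0.075,-0.117,0,0,0.31,-0.242,0.083,-0.117,0,0,0.34,-0.251,0.086,-0.117,0,0,0.3485,-0.2525,0.0866,-0.117,0,0,0.3485]

```text
clock: 15.83
eef_pos: [0.5274, -0.0465, 0.1486]
tool_rot: [0.899, 0.438, -0.001, -0.0]
ft_force: [0.1, -0.6, -2.2]
grip_width: 0.0184
```

Call:
apply_moves:
  plan: [0,0,0,0,0,0,0,0,0,0,0,0,0,0,0,0,0,0]

```text
clock: 16.08
eef_pos: [0.5279, -0.0432, 0.149]
tool_rot: [0.898, 0.44, -0.001, -0.0]
ft_force: [-0.3, 1.0, -1.2]
grip_width: 0.0186
```

```bash
python3 - <<'E'
from h import *
st();c=snap("wrist","w13");s=snap("scene","s13");goto(.5286,-.0444,.125,52.1)
im=s['pixels'][140:260,170:290,::-1]; cv2.imwrite('pics/o17.png',cv2.convertScaleAbs(cv2.resize(im,None,fx=5,fy=5,interpolation=cv2.INTER_CUBIC),alpha=1.5))
E
```

```text
{'clock': 16.0833, 'eef_pos': [0.5279, -0.0432, 0.149], 'ft_force': [-0.2663, 1.0203, -1.2044], 'ft_torque': [0.0024, 0.0143, -0.0453], 'grip_width': 0.0186, 'joint_pos': [-0.0814, 0.3495, -0.0649, 1.1582, -0.0003, 2.1486]}
yaw 52.23 zaxis [-1.8e-03 -1.0e-04 -1.0e+00]
t 16.18 shift [-0.0005, 0.0012, 0.0242] rot [-0.0009, 0.0012, 0.0023]  |s| 0.024 deg 0.2
```

View pics/w13.png

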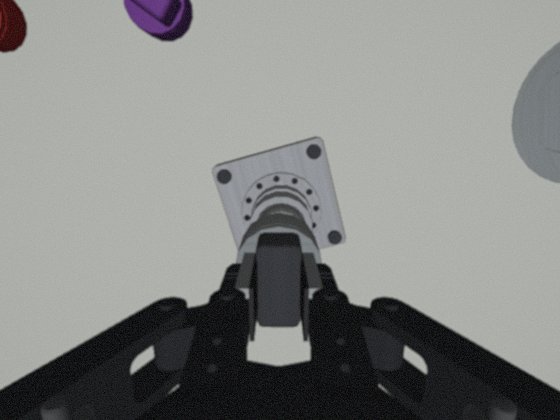

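View pics/o17.png

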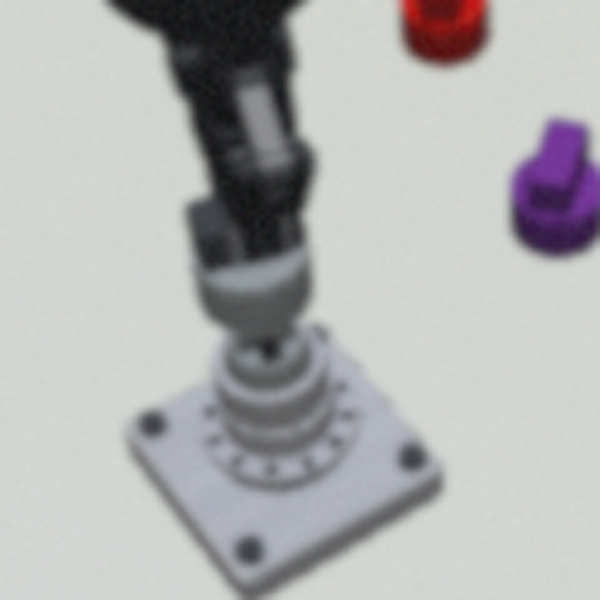

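The cap is held level above the post at roughly the slot angle. I'll lower it until the skirt starts over the post.

Call:
apply_moves:
  plan: [-0.0005,0.001,0.008,0,0.001,0.002,-0.0005,0.001,0.016,0,0.001,0.002,-0.0005,0.001,0.022,0,0.001,0.002,-0.0005,0.001,0.026,0,0.001,0.002,-0.0005,0.001,0.028,0,0.001,0.002,-0.0005,0.001,0.028,0,0.001,0.002]

```text
clock: 16.68
eef_pos: [0.5281, -0.0456, 0.1204]
tool_rot: [0.899, 0.438, -0.001, -0.001]
ft_force: [-0.2, 0.6, -1.3]
grip_width: 0.0184
```

```bash
python3 - <<'E'
from h import *
st();goto(.5286,-.0444,.112,52.1)
E
```

```text
{'clock': 16.6833, 'eef_pos': [0.5281, -0.0456, 0.1204], 'ft_force': [-0.247, 0.5692, -1.3407], 'ft_torque': [-0.0015, -0.0183, -0.0043], 'grip_width': 0.0184, 'joint_pos': [-0.0862, 0.3744, -0.1081, 1.0903, 0.0003, 2.1481]}
yaw 51.98 zaxis [-1.9e-03  4.0e-04 -1.0e+00]
t 16.68 shift [0.0012, -0.0003, 0.0084] rot [-0.0018, 0.0008, -0.002]  |s| 0.009 deg 0.2
```

Call:
apply_moves:
  plan: [0.0008,0,0.001,-0.001,0,0,0.0008,0,0.002,-0.001,0,0,0.0008,0,0.003,-0.001,0,0,0.0008,0,0.004,-0.001,0,0,0.0008,0,0.004,-0.001,0,0]

```text
clock: 17.1
eef_pos: [0.529, -0.0448, 0.1172]
tool_rot: [0.899, 0.438, 0.0, 0.0]
ft_force: [1.4, 0.8, -1.9]
grip_width: 0.0184
```

```bash
python3 - <<'E'
from h import *
st();goto(.5286,-.0444,.112,52.1)
E
```

```text
{'clock': 17.1, 'eef_pos': [0.529, -0.0448, 0.1172], 'ft_force': [1.4184, 0.7851, -1.8841], 'ft_torque': [0.1546, 0.0205, -0.0166], 'grip_width': 0.0184, 'joint_pos': [-0.0845, 0.3772, -0.1129, 1.0804, -0.0001, 2.1497]}
yaw 51.99 zaxis [ 3.e-04 -1.e-04 -1.e+00]
t 17.1 shift [0.0001, -0.0006, 0.0052] rot [0.0003, -0.0001, -0.0019]  |s| 0.005 deg 0.1
```

Call:
apply_moves:
  plan: [0.0002,-0.0003,0.001,0,0,0,0.0002,-0.0003,0.002,0,0,0,0.0002,-0.0003,0.003,0,0,0,0.0002,-0.0003,0.004,0,0,0,0.0002,-0.0003,0.004,0,0,0]

```text
clock: 17.52
eef_pos: [0.5287, -0.0447, 0.1129]
tool_rot: [0.899, 0.438, -0.0, 0.0]
ft_force: [-0.1, -0.2, -1.4]
grip_width: 0.0184
```

Rim at about 80 mm with no force, so the crossbar is in the slot. Next I'll find the spacer contact and the spring.

Call:
apply_moves:
  plan: [0,0,0.001,0,0,0,0,0,0.002,0,0,0,0,0,0.003,0,0,0,0,0,0.004,0,0,0,0,0,0.005,0,0,0,0,0,0.005,0,0,0]

```text
clock: 18.02
eef_pos: [0.529, -0.0446, 0.1087]
tool_rot: [0.899, 0.438, 0.0, 0.0]
ft_force: [-1.1, 0.6, 4.0]
grip_width: 0.0184
```

```bash
python3 - <<'E'
from h import *
st();goto(.5286,-.0444,.1047,52.1)
E
```

```text
{'clock': 18.0167, 'eef_pos': [0.529, -0.0446, 0.1087], 'ft_force': [-1.0797, 0.6414, 3.9668], 'ft_torque': [0.1848, 0.3979, -0.0123], 'grip_width': 0.0184, 'joint_pos': [-0.084, 0.3849, -0.1258, 1.0592, -0.0003, 2.1503]}
yaw 51.99 zaxis [ 9.e-04 -4.e-04 -1.e+00]
t 18.02 shift [-0.0001, -0.0005, 0.004] rot [0.0009, -0.0002, -0.002]  |s| 0.004 deg 0.1
```

Call:
apply_moves:
  plan: [0,-0.0002,0.001,0,0,0,0,-0.0002,0.002,0,0,0,0,-0.0002,0.003,0,0,0,0,-0.0002,0.004,0,0,0,0,-0.0002,0.005,0,0,0,0,-0.0002,0.005,0,0,0,0,-0.0002,0.005,0,0,0]

```text
clock: 18.6
eef_pos: [0.5292, -0.0446, 0.1045]
tool_rot: [0.899, 0.438, 0.001, 0.001]
ft_force: [-2.7, 0.7, 9.1]
grip_width: 0.0184
```

```bash
python3 - <<'E'
from h import *
st()
E
```

```text
{'clock': 18.6, 'eef_pos': [0.5292, -0.0446, 0.1045], 'ft_force': [-2.7095, 0.6767, 9.1005], 'ft_torque': [0.1998, 0.6968, -0.012], 'grip_width': 0.0184, 'joint_pos': [-0.0838, 0.3885, -0.1325, 1.048, -0.0005, 2.1505]}
yaw 51.98 zaxis [ 1.8e-03 -7.0e-04 -1.0e+00]
```

Call:
apply_moves:
  plan: [0,-0.0003,0.0007,0,0,0,0,-0.0003,0.0013,0,0,0,0,-0.0003,0.0018,0,0,0,0,-0.0003,0.0018,0,0,0]

```text
clock: 18.93
eef_pos: [0.5292, -0.0446, 0.103]
tool_rot: [0.899, 0.438, 0.001, 0.001]
ft_force: [-2.7, 0.3, 11.1]
grip_width: 0.0185
```

```bash
python3 - <<'E'
from h import *
st()
E
```

```text
{'clock': 18.9333, 'eef_pos': [0.5292, -0.0446, 0.103], 'ft_force': [-2.6631, 0.2578, 11.1398], 'ft_torque': [0.1454, 0.8175, 0.0151], 'grip_width': 0.0185, 'joint_pos': [-0.0836, 0.3894, -0.1353, 1.0435, -0.0007, 2.1508]}
yaw 51.98 zaxis [ 2.5e-03 -9.0e-04 -1.0e+00]
```

Spring force suggests about 6.5 mm compression, rim at about 71.5 mm, so the bar is under the plate. I'll start the turn and check the torque.

Call:
apply_moves:
  plan: [0,-0.0003,0.0003,0,0,-0.07,0,-0.0003,0.0003,0,0,-0.14,0,-0.0003,0.0003,0,0,-0.21,0,-0.0003,0.0003,0,0,-0.28,0,-0.0003,0.0003,0,0,-0.28,0,-0.0003,0.0003,0,0,-0.28]

```text
clock: 19.43
eef_pos: [0.5299, -0.0443, 0.1032]
tool_rot: [0.829, 0.56, 0.002, 0.002]
ft_force: [-1.4, 2.2, 11.4]
grip_width: 0.0182
```

```bash
python3 - <<'E'
from h import *
st();goto(.5288,-.0446,.103,97.1)
E
```

```text
{'clock': 19.4333, 'eef_pos': [0.5299, -0.0443, 0.1032], 'ft_force': [-1.3505, 2.2048, 11.3763], 'ft_torque': [0.1752, 0.4554, 0.0476], 'grip_width': 0.0182, 'joint_pos': [-0.0832, 0.389, -0.1355, 1.0418, -0.0005, 1.8708]}
yaw 68.05 zaxis [ 4.5e-03 -9.0e-04 -1.0e+00]
t 19.43 shift [-0.0007, -0.0009, 0.0002] rot [0.0047, 0.0003, -0.5071]  |s| 0.001 deg 29.1
```

Call:
apply_moves:
  plan: [-0.0003,-0.0003,0,0.001,0,-0.07,-0.0003,-0.0005,0,0.001,0,-0.15,-0.0003,-0.0005,0,0.001,0,-0.23,-0.0003,-0.0005,0,0.001,0,-0.31,-0.0003,-0.0005,0,0.001,0,-0.39,-0.0003,-0.0005,0,0.001,0,-0.46,-0.0003,-0.0005,0,0.001,0,-0.507,-0.0003,-0.0005,0,0.001,0,-0.507,-0.0003,-0.0005,0,0.001,0,-0.507]

```text
clock: 20.18
eef_pos: [0.5289, -0.0437, 0.1031]
tool_rot: [0.662, 0.75, 0.001, 0.001]
ft_force: [-1.8, 2.3, 11.6]
grip_width: 0.0187
```

```bash
python3 - <<'E'
from h import *
st();c=snap("wrist","w14");s=snap("scene","s14")
im=s['pixels'][140:260,170:290,::-1]; cv2.imwrite('pics/o18.png',cv2.convertScaleAbs(cv2.resize(im,None,fx=5,fy=5,interpolation=cv2.INTER_CUBIC),alpha=1.5))
E
```

```text
{'clock': 20.1833, 'eef_pos': [0.5289, -0.0437, 0.1031], 'ft_force': [-1.7669, 2.2857, 11.6278], 'ft_torque': [0.5183, 0.5911, -0.0335], 'grip_width': 0.0187, 'joint_pos': [-0.0829, 0.3886, -0.1364, 1.0431, 0.001, 1.3638]}
yaw 97.1 zaxis [ 2.8e-03  8.0e-04 -1.0e+00]
```

View pics/o18.png

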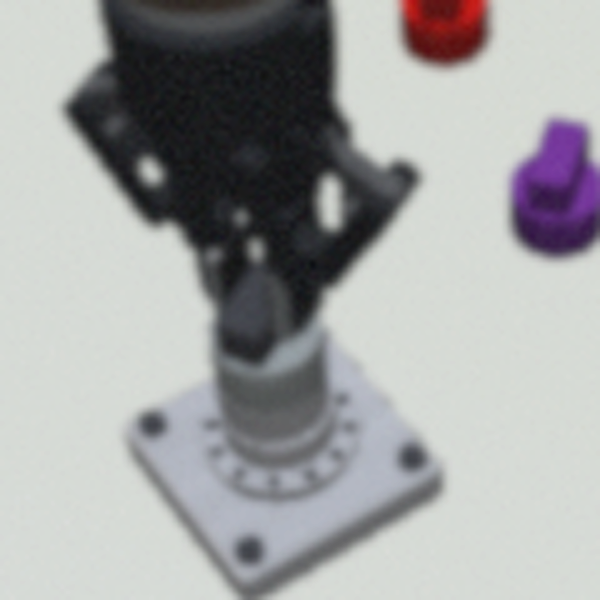

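View pics/w14.png

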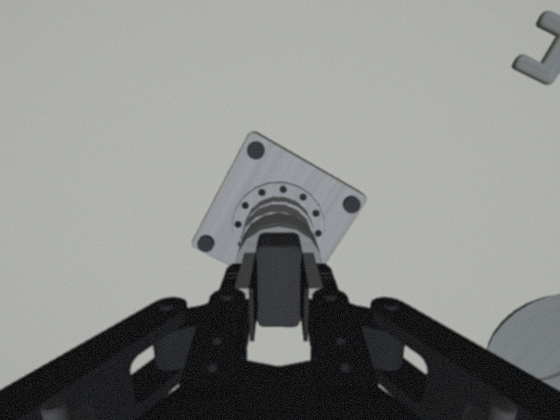

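Turned 45° (yaw 97.1°) and level. Before letting go I'll ease up to test that the bar catches.

Call:
apply_moves:
  plan: [0,0,-0.0007,0,0,0,0,0,-0.0014,0,0,0,0,0,-0.002,0,0,0,0,0,-0.0025,0,0,0,0,0,-0.0025,0,0,0]

```text
clock: 20.7
eef_pos: [0.5288, -0.0438, 0.1051]
tool_rot: [0.662, 0.75, 0.001, 0.001]
ft_force: [-0.1, 1.3, 8.8]
grip_width: 0.0185
```

```bash
python3 - <<'E'
from h import *
st()
E
```

```text
{'clock': 20.7, 'eef_pos': [0.5288, -0.0438, 0.1051], 'ft_force': [-0.1281, 1.256, 8.8407], 'ft_torque': [0.513, 0.3708, -0.0417], 'grip_width': 0.0185, 'joint_pos': [-0.083, 0.3868, -0.1332, 1.0485, 0.0008, 1.3639]}
yaw 97.1 zaxis [ 2.3e-03  7.0e-04 -1.0e+00]
```

Call:
apply_moves:
  plan: [0,0,-0.0007,0,0,0,0,0,-0.0014,0,0,0,0,0,-0.002,0,0,0,0,0,-0.002,0,0,0]

```text
clock: 21.03
eef_pos: [0.5287, -0.0438, 0.1061]
tool_rot: [0.662, 0.75, 0.001, 0.0]
ft_force: [0.6, 2.3, 4.0]
grip_width: 0.0187
```

```bash
python3 - <<'E'
from h import *
st()
E
```

```text
{'clock': 21.0333, 'eef_pos': [0.5287, -0.0438, 0.1061], 'ft_force': [0.6304, 2.292, 4.0473], 'ft_torque': [0.6521, -0.2396, 0.0418], 'grip_width': 0.0187, 'joint_pos': [-0.083, 0.3862, -0.1312, 1.0519, 0.0007, 1.3638]}
yaw 97.1 zaxis [ 1.5e-03  6.0e-04 -1.0e+00]
```

Force drops 4.8 N over 1 mm, so the bar has caught under the plate. I'll release and back off.

Call:
apply_moves:
  plan: [0,0,0,0,0,0,0,0,0,0,0,0,0,0,0,0,0,0,0,0,0,0,0,0,0,0,-0.015,0,0,0,0,0,-0.045,0,0,0,0,0,-0.08,0,0,0,-0.03,0,-0.1,0,0,0,-0.065,0,-0.1,0,0,0,-0.085,0,-0.1,0,0,0,-0.09,0,-0.1,0,0,0,-0.09,0,-0.1,0,0,0]
  grip: 0.05

```text
clock: 22.03
eef_pos: [0.5385, -0.135, 0.2051]
tool_rot: [0.663, 0.748, -0.001, -0.001]
ft_force: [0.3, 0.3, 0.3]
grip_width: 0.05
```

```bash
python3 - <<'E'
from h import *
st();c=snap("wrist","w15");s=snap("scene","s15")
im=s['pixels'][140:260,170:290,::-1]; cv2.imwrite('pics/o19.png',cv2.convertScaleAbs(cv2.resize(im,None,fx=5,fy=5,interpolation=cv2.INTER_CUBIC),alpha=1.5))
x,y=.5287,-.0442;box=(190,20,160,160)
s["P"]=s["pose"]
overlay(s,[(x,y,.073,.022,(0,0,255)),(x,y,.078,.022,(255,0,0)),(x,y,.099,.022,(0,255,0))],(195,160,60,60),12,"o20")
im=cv2.imread("pics/o20.png"); rect(s,x,y,.121,97.1,.04,.02,(195,160),12,im,(0,255,255)); rect(s,x,y,.126,97.1,.04,.02,(195,160),12,im,(255,255,0)); cv2.imwrite("pics/o20.png",im)
E
```

```text
{'clock': 22.0333, 'eef_pos': [0.5385, -0.135, 0.2051], 'ft_force': [0.2879, 0.3061, 0.2987], 'ft_torque': [0.0289, 0.0014, -0.0179], 'grip_width': 0.05, 'joint_pos': [-0.2453, 0.3632, 0.1061, 1.3154, -0.0007, 1.2049]}
yaw 96.91 zaxis [-1.8e-03 -3.0e-04 -1.0e+00]
```

View pics/o20.png

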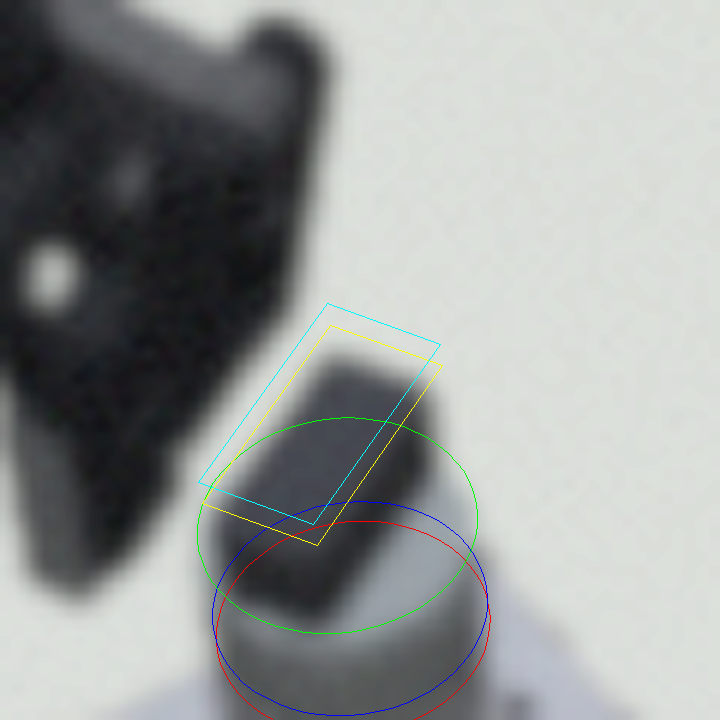

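View pics/w15.png

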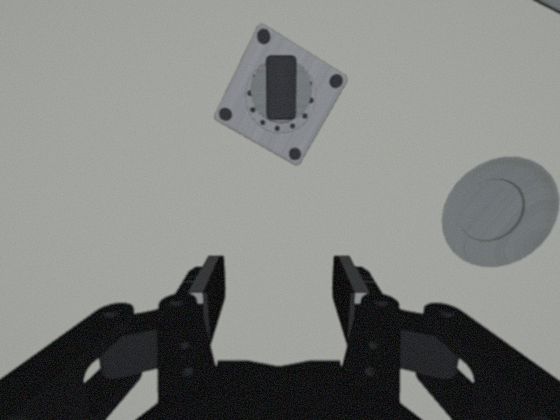

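View pics/o19.png

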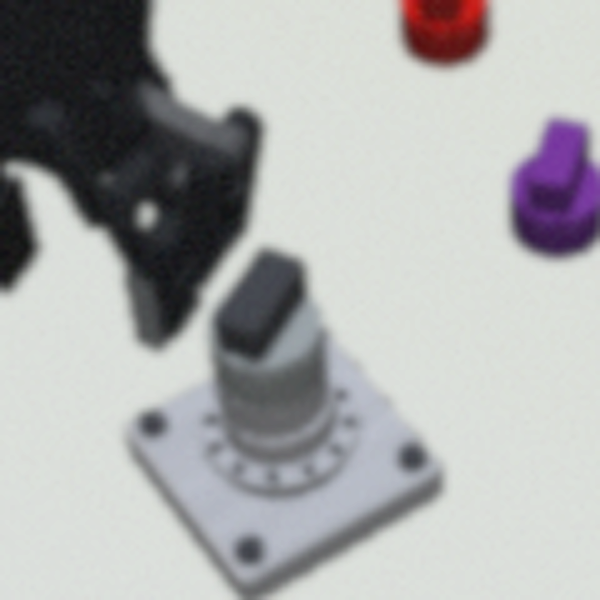

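The cap stays down. Now a quantitative check: how far the flange sank between before (s11) and now (s15), and the bar yaw.

```bash
python3 - <<'E'
from h import *
a=load("s11");b=load("s15")
g=lambda c:cv2.cvtColor(c["pixels"],cv2.COLOR_RGB2GRAY)
A,B=g(a),g(b)
def match(x,y,w,h,k=8):
    T=cv2.resize(A[y:y+h,x:x+w],None,fx=k,fy=k,interpolation=cv2.INTER_CUBIC); m=6
    S=cv2.resize(B[y-m:y+h+m,x-m:x+w+m],None,fx=k,fy=k,interpolation=cv2.INTER_CUBIC)
    r=cv2.matchTemplate(S,T,cv2.TM_CCOEFF_NORMED); _,v,_,l=cv2.minMaxLoc(r); return l[0]/k-m,l[1]/k-m,v
print("flange front holes",match(210,228,32,12)); print("screw (fixed)",match(212,244,16,14),match(193,219,14,12))
P=lambda z:proj(a,[.5286,-.0444-.0,z],a["pose"])
print("5mm ->",P(.031)-P(.036),"8mm",P(.028)-P(.036))
c=load("w15");gg=g(c);m=np.zeros_like(gg);m[45:130,255:310]=(gg[45:130,255:310]<75)
cn=max(cv2.findContours(m,0,1)[0],key=cv2.contourArea);r=cv2.minAreaRect(cn);q=cv2.boxPoints(r)
W=np.array([at_z(c,u,v,.121,c["P"])[:2] for u,v in q]);e=W-np.roll(W,1,0);l=np.linalg.norm(e,axis=1);i=l.argmax()
print("bar ctr",W.mean(0).round(4),"yaw",np.degrees(np.arctan2(e[i,1],e[i,0]))%180,l.round(4))
E
```

```text
flange front holes (0.25, 1.375, 0.9910008907318115)
screw (fixed) (0.0, 0.0, 0.998159646987915) (0.0, 0.0, 0.9991317391395569)
5mm -> [0.22800405 1.49916298] 8mm [0.36386477 2.39265095]
bar ctr [ 0.5291 -0.0455] yaw 96.39487901542034 [0.0384 0.0184 0.0384 0.0193]
```

```bash
python3 - <<'E'
from h import *
st(); print(bot.job_done())
E
```

```text
{'clock': 22.1333, 'eef_pos': [0.5382, -0.1331, 0.205], 'ft_force': [0.2196, 0.4242, -0.3704], 'ft_torque': [0.0361, 0.022, -0.019], 'grip_width': 0.0501, 'joint_pos': [-0.2424, 0.3625, 0.1048, 1.3155, -0.0001, 1.2052]}
yaw 97.06 zaxis [-2.4e-03  5.0e-04 -1.0e+00]
the job is handed in; nothing more can be done
None
```

The filter core is built and the cap stays locked down with the gripper clear of it. I handed the job in at about 22 s.

I put the support ring on flange down, then the spacer, then the steel cap. The cap's crossbar went into the slot at the angle read from the wrist camera (about 52°). I pushed the cap down against the spring at about 12 N and turned it 45°.

**Checks after the turn:**
- **Lock:** easing up before letting go dropped the force by 4.8 N over 1 mm, so the bar had caught under the plate.
- **Squeeze:** after release, the support's flange had sunk 1.4 px in the scene camera. About 1.5 px is expected for the locked 5 mm.
- **Angle:** the grip bar reads 96.4°, about 44° off the slots.
- **Forces:** the highest I read at the end of any move was about 12 N, against the 40 N limit.
- **Other objects:** I never reached for the wrench, the jar, the wheel trim or the look-alike caps, and they looked undisturbed where they came into view.

**Disagreements:**
- While pressing, the cap height from the arm position differed by about 1.7 mm from the height implied by the spring force. I went by the force.
- An absolute overlay in the scene camera was off by a few pixels. I put that down to calibration and used the before-and-after comparison instead, in which the fixed screws showed no shift.

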